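# Seat the stop pin of the strip-cutting gauge

### The job

Set up the strip-cutting gauge on the bench: take the steel stop pin out of its wooden stand and seat it fully home in the hidden socket in the square opening of the white board, feeling for the hole with light pressure until the disc lies flat on the board. Then slide the steel fence along the board until it rests against the pin's disc, and let go. Be gentle with the pin and the board, and leave the bowl, jar and scraper alone.

Things in the scene. Friction and masses are not known exactly. Their poses are not given: they have to be found in the camera images.
- stop_grip (a point): Centre of the grip post of the stop pin, half-way up the post. The pin is one turned piece of plain steel, round about its upright z axis: grip post 24 mm in diameter, 50 mm tall; below it a disc 52 mm in diameter, 10 mm thick; below that a shank 14 mm in diameter, 26 mm long, with a slight 0.8 mm chamfer at the foot.
- stop_foot (a point): Centre of the pin's foot (lowest end of the shank), on the pin's axis.
- stop: The stop pin as a whole, about 360 g; its origin is also at the centre of its foot, z up its axis. The disc's underside is 35 mm and the foot 61 mm below the centre of the grip post. At the start it stands upright in the stand with its disc on the stand's top.
- stand: Pale wooden block, 76 x 76 mm and 36 mm tall, fixed to the bench; origin at the centre of its underside. Its hole (20 mm wide, 32 mm deep, loose fit) holds the pin's shank.
- board: White plastic gauge board fixed to the bench, 220 mm (its x) by 300 mm (its y), 34 mm thick; origin at the centre of its underside, z up. Near its +y end is a square opening; near its -y end the fence. A thin steel rail runs along each of its two long edges.
- socket (a point): Centre of the square opening in the board (34 x 34 mm, axes as the board's), level with the board's top; 70 mm along the board's y from its origin. The opening's floor is a flat black plate with the socket hole. Fully home, the pin's disc lies flat on the board and its foot is 26 mm below this level. Beside the hole the disc stays 17 to 21 mm clear of the board.
- socket_floor (a point): Point on the black plate's top, 5 mm below socket. The plate has one round blind hole, 16 mm wide with a barely broken edge, 26 mm deep, black on black. Its centre lies 4 to 7 mm from this point, in any direction, anew each time, and is not measured. The plate does not shift sideways but is rubber-mounted: it yields downwards about 1 mm per 4 N, at most 4 mm.
- fence (a joint): Position of the fence along the board's +y, in m: at 0 its centre line is 100 mm on the -y side of the board's centre; it grows towards the socket, to at most 0.165. It slides stiffly (about 3 N) and stays where it is left. It starts 80 to 144 mm short of the pin's disc.
- fence_face (a point): Middle of the fence's face that looks to the socket (+y). The fence is a plain steel bar lying across the board: 200 mm long along the board's x, 14 mm thick along y and 24 mm tall, from 1.5 mm above the board's top; this point is half-way up it and half-way along it. A black slide shoe, 18 mm wide along x, is at each end.
- fence_back (a point): Middle of the fence's opposite face (towards the board's -y), where it can be pushed; half-way up and half-way along the bar.
- bowl: Steel bowl, 110 mm across, 50 mm tall, loose, not to be disturbed; origin under its centre.
- jar: Jar with a white lid, 60 mm across, 100 mm tall, loose, not to be disturbed; origin under its centre.
- scraper: Dough scraper, a steel blade 100 x 120 mm with a dark wooden grip along one edge, lying flat, loose, not to be disturbed; origin on the bench under the blade's centre.
Things that resemble listed ones, but are neither listed nor needed, are in the scene too. Leave any red look-alike of the stop alone.

How it is judged (in metres and radians):
On the way, in this order (a step that is already met when the one before it is completed fails the run):
1. the pin is lifted clear of its stand (z of stop_foot in the frame of stand above 0.04 m), for 0.1 s.
2. the pin is seated fully home in the socket, disc flat on the board (z of stop_foot in the frame of socket below -0.0235 m and horizontal distance between stop_foot and socket below 0.012 m and angle between stop's own z axis and vertical below 0.09 rad), for 0.2 s.
3. the fence rests against the pin's disc (horizontal distance between fence_face and stop below 0.0285 m), for 0.2 s.
At the end, for the whole second after the job is handed in: The pin stands in the socket hole, foot at least 23.5 mm below the board's top (fully home is 26), less than 0.09 rad off upright; the middle of the fence's face is within 28.5 mm of the pin's axis (touching is 26 to 26.8), and pin and fence are at rest (all of step 2 and horizontal distance between fence_face and stop below 0.0285 m and linear speed of stop below 0.02 m/s and velocity of joint fence below 0.01 m/s).
It fails at once if the pin is pressed on the board, socket plate or fence with more than 40 N (contact force between stop and board above 40 N).
It fails at once if the bowl is moved over 20 mm (distance of bowl from where it was at the start of the episode above 0.02 m).
It fails at once if the jar is moved over 20 mm (distance of jar from where it was at the start of the episode above 0.02 m).
It fails at once if the scraper is moved over 20 mm (distance of scraper from where it was at the start of the episode above 0.02 m).
It also fails if it takes over 67 s, if anything falls off the work surface, if the arm or the gripper's body presses on something with over 40 N, if the wrist force passes 120 N, or if a joint passes its speed limit or range.

### The arm

A 6-joint arm with a two-finger parallel gripper is mounted at the origin on the work surface. World frame = base frame: x ahead of the robot, y to its left, z up, the work surface at z = 0. Lengths are in mm, angles in degrees, forces in N, time in s.
With the tool pointing down it reaches from about 350 to 850 mm from the base axis. Payload 8.1 kg.
Tool frame: the origin (TCP) lies at the very end of the fingers, on their centre line; the grasp point (between the pads) lies 19 mm behind it (r.hold_point_z is the distance from the TCP to the grasp point, in mm); x points along the fingers, y is the direction in which the jaws open and shut, and the axes are right-handed (so a half turn about x gives the same grasp; the last joint's range is limited). The gripper opens to 93 mm and grips with 3 to 60 N. Pads are 15 mm wide; open, the fingers measure 128 mm over their backs; the gripper's body (75 mm by 188 mm) begins 65 mm behind the grasp point.
Start: joints at [-74.507, 7.471, 85.268, -0, 87.261, -4.893], TCP at [209.024, -562.418, 190.835] pointing down, gripper open.
Joint ranges: [-169.43, 169.43], [-51.17, 129.36], [1.28, 143.12], [-76.62, 256.62], [0, 156.53], [-152.29, 152.29]. Speed limits (degrees/s): [136.94, 136.94, 159.86, 180, 180, 180].

### API

Orientations are given as a 3x3 rotation matrix whose columns are the frame's x, y, z axes.
In Python, from station import r gives the robot as it stands.
- The arm moves only by the tool drive_tool, never from a script. Its argument "rows" is a list of rows, each an object of numbers: "dx", "dy", "dz": the shift along the world's x, y, z in cm; "wx", "wy", "wz": the turn, a rotation vector about the world's x, y, z in rad. In form: [{"dx": .., "dy": .., "dz": .., "wx": .., "wy": .., "wz": ..}, ...]. A call has 1 to 12 rows; each row shifts and turns the commanded pose from where the row before left it; what a row does not reach is not made up. A row lasts 1/10 s, in which the tool goes at most 50 mm and 8.59 degrees, less where a joint would pass 70% of its speed; a pose out of reach is approached as far as the arm can. A call is refused whole if a number of a shift passes 5 or a number of a turn 0.15, either way. A call with a gripper value outside its range is refused whole. "jaw" is the finger opening in cm, from 0 to 9.3, set as the call begins (left out, the last holds). The fingers move at their own pace and stop on an object; the grip force is fixed at half the most. Time passes only in rows, so rows that do not move let the fingers close. It gives the time, the measured TCP pose, the force and the opening at its end, in the units of the state.
- r.get_obs(): the state, without advancing time (a new reading comes with each control period).
- r.snapshot(name): name is "scene" or "side" or "wrist"; returns a dict with "image" (400x640x3 uint8, red, green, blue), "fx", "fy", "cx", "cy" (pixels), "world_to_cam" (4x4, takes a point from world to camera coordinates); the wrist camera has in their place "tool_from_camera" (4x4, takes a point from camera to tool coordinates, whose origin is the TCP and whose axes are the tool frame's). Camera axes: x right, y down, z forward; pixel columns grow to the right and rows downward; lengths in mm; the calibration is good to about 2 mm. A picture is of the moment at which its call begins: read the wrist's pose just before it. There is no depth.
- r.hand_in(): hands the job in, once; it reports no verdict.
The state is a dict: "clock": time; "joint_positions": joint angles; "qd": joint speeds; "effort": joint torques, N m; "position": TCP position; "tcp_rot": TCP orientation; "contact_force": force on the tool from outside, world axes, zero at the start; "ft_torque": the same for the moment, N m; "gripper_width": opening from 0.0 (shut) to 1.0 (fully open).
Only numpy, scipy, OpenCV 4.12 (cv2) and the standard library are available. Lean on these libraries where they do the work, as an engineer would, in place of code of your own. Each camera call takes 0.05 s, during which the arm holds its last target. There are 200 camera calls.

## Working session

There is one attempt and no reset: what is moved stays moved. The work goes in short steps, Python scripts to look and compute and a tool call to move; the robot and the scene stay as the last step left them, time stands still between calls to the robot, and variables do not carry over. Pictures are saved under pics/ and viewed, about 8 in all and at most 12, crops included, and the job is handed in when it is done.

Besides the shell and the picture viewer there is one more tool, called after "Request:" as name(argument=value, ...), one argument or row to a line, values as JSON. drive_tool: Moves the arm, as the interface text tells. Its arguments: {"type":"object","properties":{"rows":{"type":"array"},"jaw":{"type":"number"}},"required":["rows"]}

```bash
mkdir -p pics; ls; python3 - <<'E'
from station import r
import cv2,numpy as np
o=r.get_obs(); print({k:np.round(v,3).tolist() for k,v in o.items()}, r.hold_point_z)
for n in("scene","side"):
    s=r.snapshot(n); cv2.imwrite(f"pics/{n}0.png",s["image"][:,:,::-1]); np.savez(f"{n}.npz",**s)
    print(n,s["fx"],s["fy"],s["cx"],s["cy"],np.round(s["world_to_cam"],3).tolist())
a=[cv2.imread(f"pics/{n}0.png") for n in("scene","side")]
s=r.snapshot("wrist"); print(np.round(s["tool_from_camera"],3).tolist(),s["fx"])
E
```

```text
pics
{'clock': 0.0, 'joint_positions': [-74.507, 7.515, 85.328, -0.003, 87.261, -4.892], 'qd': [-0.053, -0.121, 0.027, -0.059, 0.149, -0.043], 'effort': [0.001, -55.984, -49.176, 0.077, 0.036, -0.0], 'position': [208.846, -561.822, 189.795], 'tcp_rot': [[-0.001, 0.348, -0.937], [0.002, -0.937, -0.348], [-1.0, -0.002, -0.0]], 'contact_force': [0.819, 0.953, -0.311], 'ft_torque': [0.0, 0.006, -0.007], 'gripper_width': 1.001} 18.8
scene 382.88013724317113 382.88013724317113 318.9662571050521 202.5781485735021 [[0.187, 0.982, -0.002, -50.721], [0.784, -0.151, -0.602, -436.4], [-0.592, 0.111, -0.798, 1317.231], [0.0, 0.0, 0.0, 1.0]]
side 368.9459763373311 368.9459763373311 316.6915878720957 198.61122190757558 [[-0.915, -0.404, 0.016, 518.484], [-0.301, 0.654, -0.695, 262.434], [0.27, -0.64, -0.719, 783.077], [0.0, 0.0, 0.0, 1.0]]
[[-0.0, -0.253, 0.967, -193.93], [1.0, -0.0, 0.0, -0.286], [0.0, 0.967, 0.253, -69.299], [0.0, 0.0, 0.0, 1.0]] 284.8890614755661
```

View pics/scene0.png

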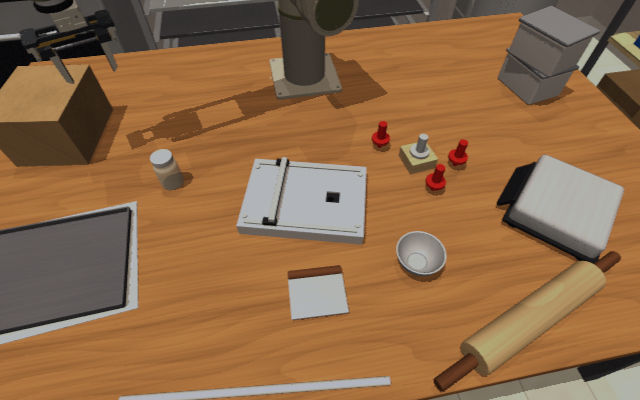

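View pics/side0.png

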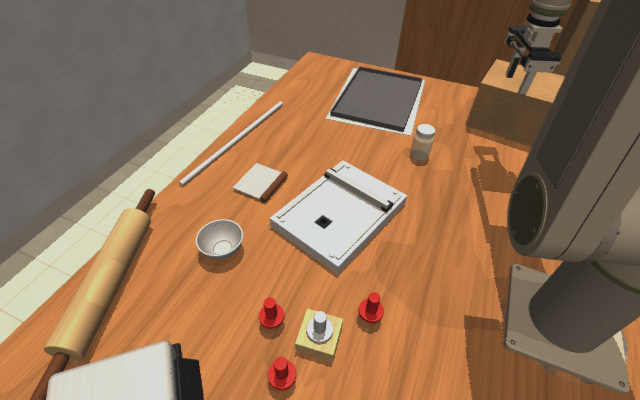

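```bash
cat > h.py <<'E'
import numpy as np,cv2
def ray(s,u,v):
    W=np.array(s["world_to_cam"]);R=W[:3,:3];c=-R.T@W[:3,3]
    return c,R.T@np.array([(u-s["cx"])/s["fx"],(v-s["cy"])/s["fy"],1])
def onz(s,u,v,z):
    c,d=ray(s,u,v);return c+d*(z-c[2])/d[2]
def tri(a,pa,b,pb):
    c1,d1=ray(a,*pa);c2,d2=ray(b,*pb)
    t=np.linalg.lstsq(np.c_[d1,-d2],c2-c1,rcond=None)[0]
    p,q=c1+d1*t[0],c2+d2*t[1];return (p+q)/2,np.linalg.norm(p-q)
def proj(s,p):
    q=(np.array(s["world_to_cam"])@np.r_[p,1])[:3];return s["fx"]*q[0]/q[2]+s["cx"],s["fy"]*q[1]/q[2]+s["cy"]
E
python3 - <<'E'
from h import *
S={n:np.load(n+".npz") for n in("scene","side")}
np.set_printoptions(precision=1,suppress=True)
print("pin tri",tri(S["scene"],(423,136),S["side"],(320,316)))
print("bowl",onz(S["scene"],421,240,50),"jar",onz(S["scene"],162,157,100))
for n,(x,y) in {"scene":(332,197),"side":(323,222)}.items():
    im=S[n]["image"]; hsv=cv2.cvtColor(im,cv2.COLOR_RGB2HSV)
    g=im.max(2)
    m=np.zeros_like(g);m[y-15:y+15,x-15:x+15]=(g[y-15:y+15,x-15:x+15]<110)*255
    k,l,st,ce=cv2.connectedComponentsWithStats(m); i=1+np.argmax(st[1:,4]); print(n,"open",st[i],ce[i],onz(S[n],*ce[i],34),onz(S[n],*ce[i],29))
    red=((hsv[:,:,1]>200)&((hsv[:,:,0]<4)|(hsv[:,:,0]>176))).astype(np.uint8)
    k,l,st,ce=cv2.connectedComponentsWithStats(red)
    for j in range(1,k):
        if st[j,4]>60:
            x0,y0,w,h,A=st[j]; print(n,"red",st[j],"base",onz(S[n],x0+w/2,y0+h-6,5))
    w=((hsv[:,:,1]<40)&(hsv[:,:,2]>90)).astype(np.uint8); w=cv2.morphologyEx(w,cv2.MORPH_CLOSE,np.ones((9,9)))
    k,l=cv2.connectedComponents(w); mm=(l==l[y,x]).astype(np.uint8)
    c=max(cv2.findContours(mm,0,2)[0],key=cv2.contourArea); p=cv2.approxPolyDP(c,6,True)[:,0]
    for q in p: print(n,"board",q,onz(S[n],*q,34),onz(S[n],*q,0))
sc=S["scene"]["image"][110:250,230:480];cs=S["side"]["image"][150:370,250:410]
cv2.imwrite("pics/c1.png",np.vstack([cv2.resize(sc,(750,420),interpolation=cv2.INTER_CUBIC)])[:,:,::-1])
cv2.imwrite("pics/c2.png",cv2.resize(cs,None,fx=2.7,fy=2.7,interpolation=cv2.INTER_CUBIC)[:,:,::-1])
E
```

```text
pin tri (array([455. , 241.5,  95.7]), np.float64(0.33582931300283914))
bowl [730.4 146.3  50. ] jar [ 408.3 -421.9  100. ]
scene open [326 192  14  11 128] [332.4 196.9] [560.4 -20.9  34. ] [556.6 -19.9  29. ]
scene red [372 121  17  26 274] base [363.  165.2   5. ]
scene red [449 140  19  26 312] base [477.2 358.    5. ]
scene red [426 164  20  27 340] base [551.3 262.9   5. ]
scene board [0 0] [ -703.5 -1152.8    34. ] [ -786.1 -1197.4     0. ]
scene board [ 0 33] [ -427.7 -1074.3    34. ] [ -497.9 -1115.4     0. ]
scene board [21 34] [-405.4 -995.5   34. ] [ -474.5 -1033.      0. ]
scene board [ 0 40] [ -376.  -1059.6    34. ] [ -443.9 -1100.      0. ]
scene board [  0 228] [ 503.7 -809.3   34. ] [ 475.4 -838.4    0. ]
scene board [135 200] [ 477.6 -504.6   34. ] [ 448.2 -520.     0. ]
scene board [138 307] [ 765.1 -471.7   34. ] [ 748.6 -485.6    0. ]
scene board [  0 344] [ 791.9 -727.2   34. ] [ 776.7 -752.7    0. ]
scene board [  0 399] [ 895.4 -697.8   34. ] [ 884.8 -721.9    0. ]
scene board [118 399] [ 934.8 -490.9   34. ] [ 926.  -505.7    0. ]
scene board [386 375] [985.
[... 2211 characters left out ...]
154  15] [-455.5 -520.2   34. ] [-526.9 -536.4    0. ]
scene board [144  14] [-471.1 -559.5   34. ] [-543.2 -577.4    0. ]
scene board [143   0] [-590.7 -573.1   34. ] [-668.2 -591.6    0. ]
side open [315 216  17  13 118] [322.9 221.6] [559.3 -20.1  34. ] [560.8 -24.1  29. ]
side red [365 299  15  24 177] base [369.1 156.1   5. ]
side red [260 305  17  23 185] base [563.6 255.9   5. ]
side red [270 368  18  22 172] base [487.1 354.    5. ]
side board [344 161] [ 594.9 -261.3   34. ] [ 607.1 -300.     0. ]
side board [270 217] [686.7  21.3  34. ] [703.4  -3.7   0. ]
side board [336 266] [480.9  88.2  34. ] [487.6  66.4   0. ]
side board [406 196] [ 391.9 -195.9   34. ] [ 394.4 -231.4    0. ]
```

View pics/c1.png

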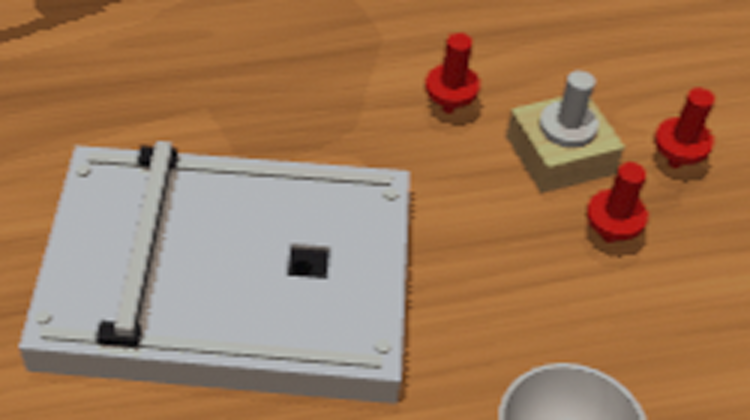

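View pics/c2.png

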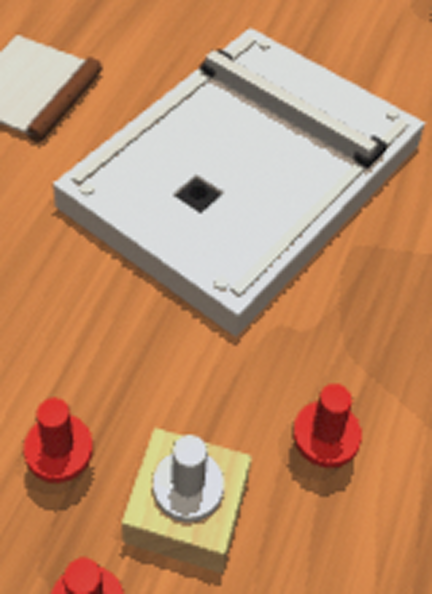

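Request:
drive_tool(
  rows=[
    {"dx":1.9,"dy":3.2,"dz":0.7,"wz":0.075},
    {"dx":1.9,"dy":3.2,"dz":0.7,"wz":0.075},
    {"dx":1.9,"dy":3.2,"dz":0.7,"wz":0.075},
    {"dx":1.9,"dy":3.2,"dz":0.7,"wz":0.075},
    {"dx":1.9,"dy":3.2,"dz":0.7,"wz":0.075},
    {"dx":1.9,"dy":3.2,"dz":0.7,"wz":0.075},
    {"dx":1.9,"dy":3.2,"dz":0.7,"wz":0.075},
    {"dx":1.9,"dy":3.2,"dz":0.7,"wz":0.075},
    {"dx":1.9,"dy":3.2,"dz":0.7,"wz":0.075},
    {"dx":1.9,"dy":3.2,"dz":0.7,"wz":0.075},
    {"dx":1.9,"dy":3.2,"dz":0.7,"wz":0.075},
    {"dx":1.9,"dy":3.2,"dz":0.7,"wz":0.075},
  ],
  jaw=6,
)

```text
$.rows[0]: bad value
```

Request:
drive_tool(
  rows=[
    {"dx":0.1,"dy":3.6},
    {"dx":0.1,"dy":3.6},
    {"dx":0.1,"dy":3.6},
    {"dx":0.1,"dy":3.6},
    {"dx":0.1,"dy":3.6},
    {"dx":0.1,"dy":3.6},
    {"dx":0.1,"dy":3.6},
    {"dx":0.1,"dy":3.6},
    {"dx":0.1,"dy":3.6},
    {"dx":0.1,"dy":3.6},
    {"dx":0.1,"dy":3.6},
    {},
  ],
)

```text
$.rows[0]: bad value
```

Request:
drive_tool(
  rows=[
    {"dx":1.9,"dy":3.2,"dz":0.7,"wx":0,"wy":0,"wz":0.075},
    {"dx":1.9,"dy":3.2,"dz":0.7,"wx":0,"wy":0,"wz":0.075},
    {"dx":1.9,"dy":3.2,"dz":0.7,"wx":0,"wy":0,"wz":0.075},
    {"dx":1.9,"dy":3.2,"dz":0.7,"wx":0,"wy":0,"wz":0.075},
    {"dx":1.9,"dy":3.2,"dz":0.7,"wx":0,"wy":0,"wz":0.075},
    {"dx":1.9,"dy":3.2,"dz":0.7,"wx":0,"wy":0,"wz":0.075},
    {"dx":1.9,"dy":3.2,"dz":0.7,"wx":0,"wy":0,"wz":0.075},
    {"dx":1.9,"dy":3.2,"dz":0.7,"wx":0,"wy":0,"wz":0.075},
    {"dx":1.9,"dy":3.2,"dz":0.7,"wx":0,"wy":0,"wz":0.075},
    {"dx":1.9,"dy":3.2,"dz":0.7,"wx":0,"wy":0,"wz":0.075},
    {"dx":1.9,"dy":3.2,"dz":0.7,"wx":0,"wy":0,"wz":0.075},
    {"dx":1.9,"dy":3.2,"dz":0.7,"wx":0,"wy":0,"wz":0.075},
  ],
  jaw=6,
)

```text
clock: 1.35
position: [437.4, -176.9, 275.0]
tcp_rot: [[-0.0, 0.952, -0.307], [0.0, -0.307, -0.952], [-1.0, -0.0, -0.0]]
contact_force: [0.6, -1.2, 0.9]
gripper_width: 0.645
```

Request:
drive_tool(
  rows=[
    {"dx":0.1,"dy":3.6,"dz":0,"wx":0,"wy":0,"wz":0},
    {"dx":0.1,"dy":3.6,"dz":0,"wx":0,"wy":0,"wz":0},
    {"dx":0.1,"dy":3.6,"dz":0,"wx":0,"wy":0,"wz":0},
    {"dx":0.1,"dy":3.6,"dz":0,"wx":0,"wy":0,"wz":0},
    {"dx":0.1,"dy":3.6,"dz":0,"wx":0,"wy":0,"wz":0},
    {"dx":0.1,"dy":3.6,"dz":0,"wx":0,"wy":0,"wz":0},
    {"dx":0.1,"dy":3.6,"dz":0,"wx":0,"wy":0,"wz":0},
    {"dx":0.1,"dy":3.6,"dz":0,"wx":0,"wy":0,"wz":0},
    {"dx":0.1,"dy":3.6,"dz":0,"wx":0,"wy":0,"wz":0},
    {"dx":0.1,"dy":3.6,"dz":0,"wx":0,"wy":0,"wz":0},
    {"dx":0.1,"dy":3.6,"dz":0,"wx":0,"wy":0,"wz":0},
    {"dx":0,"dy":0,"dz":0,"wx":0,"wy":0,"wz":0},
  ],
)

```text
clock: 2.55
position: [447.2, 221.1, 274.2]
tcp_rot: [[-0.001, 0.952, -0.306], [0.001, -0.306, -0.952], [-1.0, -0.002, -0.001]]
contact_force: [-0.4, -1.0, -0.7]
gripper_width: 0.642
```

```bash
cat >> h.py <<'E'
def wrist(r):
    o=r.get_obs();s=dict(r.snapshot("wrist"))
    T=np.eye(4);T[:3,:3]=o["tcp_rot"];T[:3,3]=o["position"]
    s["world_to_cam"]=np.linalg.inv(T@s["tool_from_camera"]);return s
E
python3 - <<'E'
from station import r
from h import *
np.set_printoptions(precision=1,suppress=True)
s=wrist(r);cv2.imwrite("pics/w1.png",s["image"][:,:,::-1]);print(r.get_obs()["position"])
np.savez("w1.npz",**s)
print([np.round(proj(s,p)) for p in ([455,241,96],[455,241,46],[560,-20,34])])
E
```

```text
[447.4 219.2 274.2]
[array([320., 163.]), array([320., 159.]), array([425., 285.])]
```

View pics/w1.png

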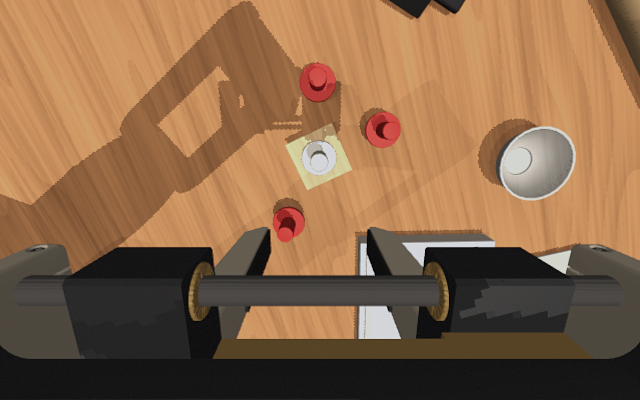

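Request:
drive_tool(
  rows=[
    {"dx":0.8,"dy":2.0,"dz":0,"wx":0,"wy":0,"wz":0},
    {"dx":0,"dy":0.1,"dz":-3,"wx":0,"wy":0,"wz":0},
    {"dx":0,"dy":0,"dz":-4,"wx":0,"wy":0,"wz":0},
    {"dx":0,"dy":0,"dz":-4,"wx":0,"wy":0,"wz":0},
    {"dx":0,"dy":0,"dz":-2.6,"wx":0,"wy":0,"wz":0},
    {"dx":0,"dy":0,"dz":-2.0,"wx":0,"wy":0,"wz":0},
    {"dx":0,"dy":0,"dz":-2.0,"wx":0,"wy":0,"wz":0},
    {"dx":0,"dy":0,"dz":-2,"wx":0,"wy":0,"wz":0},
    {"dx":0,"dy":0,"dz":-2,"wx":0,"wy":0,"wz":0},
    {"dx":0,"dy":0,"dz":0,"wx":0,"wy":0,"wz":0},
    {"dx":0,"dy":0,"dz":0,"wx":0,"wy":0,"wz":0},
  ],
)

```text
clock: 3.7
position: [455.9, 237.7, 59.0]
tcp_rot: [[-0.001, 0.951, -0.311], [-0.001, -0.311, -0.951], [-1.0, -0.001, 0.001]]
contact_force: [0.1, -0.5, -0.4]
gripper_width: 0.651
```

Request:
drive_tool(
  rows=[
    {"dx":0,"dy":0.2,"dz":0,"wx":0,"wy":0,"wz":0},
    {"dx":0,"dy":0,"dz":0,"wx":0,"wy":0,"wz":0},
    {"dx":0,"dy":0,"dz":0,"wx":0,"wy":0,"wz":0},
    {"dx":0,"dy":0,"dz":0,"wx":0,"wy":0,"wz":0},
    {"dx":0,"dy":0,"dz":0,"wx":0,"wy":0,"wz":0},
    {"dx":0,"dy":0,"dz":0,"wx":0,"wy":0,"wz":0},
    {"dx":0,"dy":0,"dz":0,"wx":0,"wy":0,"wz":0},
    {"dx":0,"dy":0,"dz":0,"wx":0,"wy":0,"wz":0},
  ],
  jaw=0,
)

```text
clock: 4.5
position: [455.9, 240.7, 59.0]
tcp_rot: [[-0.0, 0.951, -0.31], [0.0, -0.31, -0.951], [-1.0, -0.0, -0.0]]
contact_force: [-3.0, 0.5, 2.6]
gripper_width: 0.249
```

```bash
python3 -c "
from station import r
import numpy as np
o=r.get_obs();print(o['position'],o['contact_force'],o['ft_torque'],o['gripper_width']*93)"
```

```text
[455.94209587 240.7477693   58.99850054] [-2.96663366  0.48080068  2.60706245] [0.14342101 0.38334258 0.01527196] 23.13936472529097
```

Request:
drive_tool(
  rows=[
    {"dx":0,"dy":0,"dz":1,"wx":0,"wy":0,"wz":0},
    {"dx":0,"dy":0,"dz":1,"wx":0,"wy":0,"wz":0},
    {"dx":0,"dy":0,"dz":1,"wx":0,"wy":0,"wz":0},
    {"dx":0,"dy":0,"dz":2,"wx":0,"wy":0,"wz":0},
    {"dx":0,"dy":0,"dz":2,"wx":0,"wy":0,"wz":0},
    {"dx":0,"dy":0,"dz":1,"wx":0,"wy":0,"wz":0},
    {"dx":0,"dy":0,"dz":0,"wx":0,"wy":0,"wz":0},
    {"dx":0,"dy":0,"dz":0,"wx":0,"wy":0,"wz":0},
  ],
)

```text
clock: 5.3
position: [455.9, 240.5, 138.5]
tcp_rot: [[-0.0, 0.951, -0.31], [-0.0, -0.31, -0.951], [-1.0, -0.0, 0.0]]
contact_force: [0.0, 0.1, -3.3]
gripper_width: 0.246
```

Request:
drive_tool(
  rows=[
    {"dx":0.5,"dy":-1.2,"dz":0,"wx":0,"wy":0,"wz":0},
    {"dx":1,"dy":-2.5,"dz":0,"wx":0,"wy":0,"wz":0},
    {"dx":1,"dy":-2.5,"dz":0,"wx":0,"wy":0,"wz":0},
    {"dx":1,"dy":-2.5,"dz":0,"wx":0,"wy":0,"wz":0},
    {"dx":1,"dy":-2.5,"dz":0,"wx":0,"wy":0,"wz":0},
    {"dx":1,"dy":-2.5,"dz":0,"wx":0,"wy":0,"wz":0},
    {"dx":1,"dy":-2.5,"dz":0,"wx":0,"wy":0,"wz":0},
    {"dx":1,"dy":-2.5,"dz":0,"wx":0,"wy":0,"wz":0},
    {"dx":1,"dy":-2.5,"dz":0,"wx":0,"wy":0,"wz":0},
    {"dx":1,"dy":-2.5,"dz":0,"wx":0,"wy":0,"wz":0},
    {"dx":0.9,"dy":-2.4,"dz":0,"wx":0,"wy":0,"wz":0},
    {"dx":0,"dy":0,"dz":0,"wx":0,"wy":0,"wz":0},
  ],
)

```text
clock: 6.5
position: [559.9, -24.3, 137.5]
tcp_rot: [[-0.002, 0.95, -0.313], [-0.001, -0.313, -0.95], [-1.0, -0.001, 0.002]]
contact_force: [-0.8, -0.7, -3.1]
gripper_width: 0.246
```

```bash
python3 - <<'E'
from station import r
from h import *
np.set_printoptions(precision=2,suppress=True)
o=r.get_obs();print(o['position'],o['contact_force'],o['ft_torque'],o['gripper_width']*93)
s=[r.snapshot(n) for n in("scene","side")]; p=np.array(o["position"])
t=[]
for a,n in zip(s,("scene","side")):
    print(n,proj(a,p+[0,0,-49]),proj(a,[560,-20,34])); u,v=map(int,proj(a,p-[0,0,30]));c=a["image"][v-60:v+60,u-60:u+60]
    t.append(cv2.resize(c,(400,400),interpolation=cv2.INTER_CUBIC));print(u-60,v-60)
cv2.imwrite("pics/h1.png",np.hstack(t)[:,:,::-1])
E
```

```text
[559.91 -24.28 137.47] [-0.75 -0.74 -3.1 ] [-0.   -0.01 -0.04] 22.890981477547452
scene (np.float64(331.55106165743695), np.float64(182.88020906850704)) (np.float64(332.70580028208144), np.float64(196.6826959976549))
271 117
side (np.float64(323.9880065876721), np.float64(205.62815017089864)) (np.float64(322.6318947954548), np.float64(221.58628362359056))
264 140
```

View pics/h1.png

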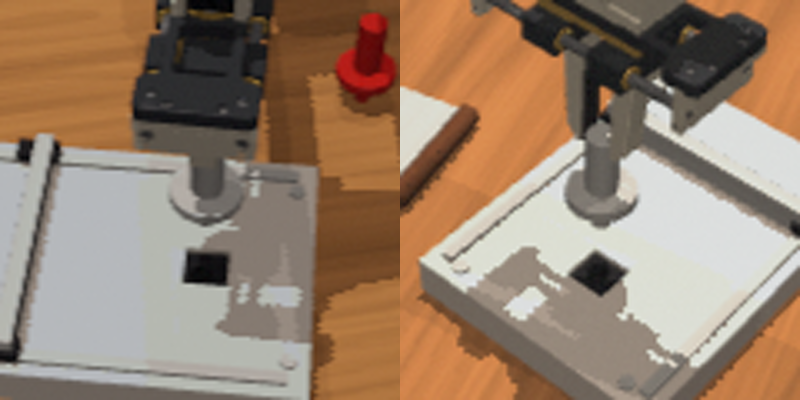

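Request:
drive_tool(
  rows=[
    {"dx":-0.4,"dy":-1.2,"dz":0,"wx":0,"wy":0,"wz":0},
    {"dx":-0.6,"dy":-1.8,"dz":0,"wx":0,"wy":0,"wz":0},
    {"dx":-0.6,"dy":-1.8,"dz":0,"wx":0,"wy":0,"wz":0},
    {"dx":-0.4,"dy":-1.2,"dz":0,"wx":0,"wy":0,"wz":0},
    {"dx":0,"dy":0,"dz":0,"wx":0,"wy":0,"wz":0},
    {"dx":0,"dy":0,"dz":0,"wx":0,"wy":0,"wz":0},
    {"dx":0,"dy":0,"dz":0,"wx":0,"wy":0,"wz":0},
    {"dx":0,"dy":0,"dz":0,"wx":0,"wy":0,"wz":0},
  ],
)

```text
clock: 7.4
position: [540.2, -79.7, 138.8]
tcp_rot: [[0.0, 0.951, -0.309], [0.0, -0.309, -0.951], [-1.0, -0.0, -0.0]]
contact_force: [-0.0, 0.2, -3.7]
gripper_width: 0.249
```

```bash
python3 - <<'E'
from station import r
from h import *
np.set_printoptions(precision=2,suppress=True,linewidth=250)
o=r.get_obs();print(o['position'],o['contact_force'])
s=wrist(r);np.savez("w2.npz",**s);u,v=map(int,proj(s,[560,-20,34]));print(u,v)
t=[]
for a,n in((s,"wrist"),(np.load("side.npz"),"side"),(np.load("scene.npz"),"scene")):
    u,v=map(int,proj(a,[560,-20,31])); h=24 if n=="wrist" else 12
    c=a["image"][v-h:v+h,u-h:u+h].astype(float).mean(2)
    d=c[h-6:h+6,h-6:h+6];print(n,u,v,h,d.min(),np.median(d));
    if n!="wrist":print(d.astype(int))
    c=np.clip((c-d.min())*255/max(40,1),0,255).astype(np.uint8)
    t.append(cv2.resize(c,(264,264),interpolation=cv2.INTER_NEAREST))
cv2.imwrite("pics/o1.png",np.hstack(t))
E
```

```text
[540.19 -79.68 138.82] [-0.01  0.23 -3.65]
319 131
wrist 319 131 24 20.0 35.5
side 322 222 12 19.0 46.83333333333333
[[218 218 218 219 161  97  60  72 109 159 214 218]
 [218 218 218 160  89  52  46  46  51  87 135 186]
 [218 200 136  83  52  43  43  41  43  42  69 108]
 [179 121  80  52  45  30  26  23  25  32  47  61]
 [120  63  48  45  35  26  25  19  23  20  35  42]
 [ 68  47  45  44  29  25  24  19  24  23  26  41]
 [ 42  46  43  45  34  25  26  22  19  19  34  43]
 [ 90  45  47  48  43  40  27  23  34  35  41  43]
 [212 126  58  42  45  43  46  43  46  45  43  47]
 [218 214 177  90  47  45  46  47  43  45  47  47]
 [218 219 216 214 125  57  45  46  45  46  42 157]
 [219 218 219 219 214 179  91  45  46  79 158 210]]
scene 332 197 12 8.333333333333334 31.0
[[162 134 127 137 145 145 156 164 163 173 181 180]
 [146  77  76  83  85  94 101  98  99 106 108 107]
 [139  38  37  36  37  40  40  38  44  50  48  50]
 [138  25  30  30  29  31  30  31  31  33  31  31]
 [120  30  30  31  30  31  30  31  29  28  29  29]
 [111  31  29  28  27  28  28  30  30  31  31  30]
 [ 89  29  20  13  11  11  17  28  31  30  30  31]
 [ 81  23   9   8   8  10  15  15  25  29  29  30]
 [ 60  21  12   8  10   9  10  13  27  31  30  30]
 [ 51  25  11   8  12  12   9  21  27  30  32  30]
 [ 55  31  29  20  16  16  21  28  32  30  28  31]
 [176 176 175 161 146 146 130 111 111  93  72  72]]
```

View pics/o1.png

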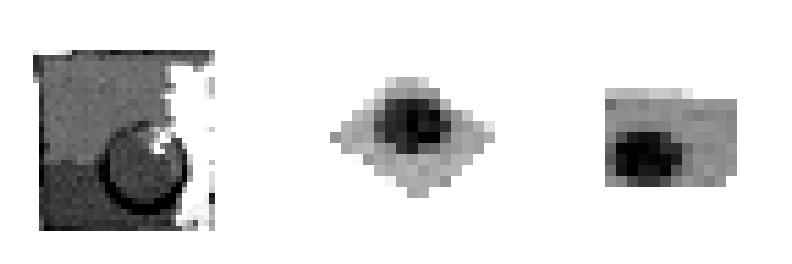

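```bash
python3 - <<'E'
from h import *
np.set_printoptions(precision=2,suppress=True,linewidth=250)
by=np.array([.31,.951]);bx=np.array([.951,-.31])
for n,th,box in(("side",36,None),("scene",22,None)):
    a=np.load(n+".npz");u,v=map(int,proj(a,[560,-20,31]));g=a["image"].astype(float).mean(2)[v-10:v+10,u-10:u+10]
    w=(g<th);ys,xs=np.nonzero(w);p=onz(a,xs.mean()+u-10,ys.mean()+v-10,29)
    w2=(g<110);ys2,xs2=np.nonzero(w2)
    print(n,"hole",p,w.sum(),"rel",(p[:2]-[560,-20])@bx,(p[:2]-[560,-20])@by)
a=np.load("w2.npz")
p=onz(a,320.7,137.0,29);q=onz(a,127.5/5.5-.5+295,141/5.5-.5+107,34)
print("wrist",p,q,(p-q)[:2]@bx,(p-q)[:2]@by,"scale check",onz(a,302,130,34)-onz(a,334,130,34))
from station import r;print(r.get_obs()["position"])
E
```

```text
side hole [561.41 -26.42  29.  ] 30 rel 3.3255321445186046 -5.666502311257039
scene hole [562.05 -26.49  29.  ] 28 rel 3.9575463678937277 -5.539615281154682
wrist [559.73 -25.75  29.  ] [558.31 -19.97  34.  ] 3.142476406032489 -5.059759472187394 scale check [-31.02  10.08   0.  ]
[540.18 -79.79 138.81]
```

Request:
drive_tool(
  rows=[
    {"dx":0.5,"dy":1.3,"dz":0,"wx":0,"wy":0,"wz":0},
    {"dx":0.6,"dy":1.5,"dz":-1,"wx":0,"wy":0,"wz":0},
    {"dx":0.6,"dy":1.5,"dz":-1,"wx":0,"wy":0,"wz":0},
    {"dx":0.38,"dy":1.05,"dz":-1,"wx":0,"wy":0,"wz":0},
    {"dx":0,"dy":0,"dz":-1,"wx":0,"wy":0,"wz":0},
    {"dx":0,"dy":0,"dz":-1,"wx":0,"wy":0,"wz":0},
    {"dx":0,"dy":0,"dz":-0.4,"wx":0,"wy":0,"wz":0},
    {"dx":0,"dy":0,"dz":-0.3,"wx":0,"wy":0,"wz":0},
    {"dx":0,"dy":0,"dz":0,"wx":0,"wy":0,"wz":0},
    {"dx":0,"dy":0,"dz":0,"wx":0,"wy":0,"wz":0},
  ],
)

```text
clock: 8.45
position: [561.2, -27.4, 82.4]
tcp_rot: [[0.001, 0.951, -0.31], [-0.0, -0.31, -0.951], [-1.0, 0.001, -0.0]]
contact_force: [-0.4, -0.3, -3.3]
gripper_width: 0.245
```

Request:
drive_tool(
  rows=[
    {"dx":0,"dy":0,"dz":-0.1,"wx":0,"wy":0,"wz":0},
    {"dx":0,"dy":0,"dz":-0.1,"wx":0,"wy":0,"wz":0},
    {"dx":0,"dy":0,"dz":-0.1,"wx":0,"wy":0,"wz":0},
    {"dx":0,"dy":0,"dz":-0.1,"wx":0,"wy":0,"wz":0},
    {"dx":0,"dy":0,"dz":0,"wx":0,"wy":0,"wz":0},
    {"dx":0,"dy":0,"dz":0,"wx":0,"wy":0,"wz":0},
  ],
)

```text
clock: 9.05
position: [560.8, -26.9, 77.8]
tcp_rot: [[-0.0, 0.951, -0.31], [0.0, -0.31, -0.951], [-1.0, -0.0, 0.0]]
contact_force: [0.4, 0.6, -2.1]
gripper_width: 0.248
```

Request:
drive_tool(
  rows=[
    {"dx":0,"dy":0,"dz":-0.1,"wx":0,"wy":0,"wz":0},
    {"dx":0,"dy":0,"dz":-0.1,"wx":0,"wy":0,"wz":0},
    {"dx":0,"dy":0,"dz":0,"wx":0,"wy":0,"wz":0},
    {"dx":0,"dy":0,"dz":0,"wx":0,"wy":0,"wz":0},
  ],
)

```text
clock: 9.45
position: [560.8, -26.9, 75.8]
tcp_rot: [[-0.0, 0.951, -0.31], [-0.0, -0.31, -0.951], [-1.0, -0.0, 0.0]]
contact_force: [0.4, -0.0, -2.5]
gripper_width: 0.246
```

Request:
drive_tool(
  rows=[
    {"dx":0,"dy":0,"dz":-0.1,"wx":0,"wy":0,"wz":0},
    {"dx":0,"dy":0,"dz":-0.1,"wx":0,"wy":0,"wz":0},
    {"dx":0,"dy":0,"dz":-0.1,"wx":0,"wy":0,"wz":0},
    {"dx":0,"dy":0,"dz":0,"wx":0,"wy":0,"wz":0},
    {"dx":0,"dy":0,"dz":0,"wx":0,"wy":0,"wz":0},
  ],
)

```text
clock: 9.95
position: [560.8, -26.9, 72.8]
tcp_rot: [[-0.0, 0.951, -0.31], [0.0, -0.31, -0.951], [-1.0, -0.0, 0.0]]
contact_force: [0.1, -0.1, -3.2]
gripper_width: 0.246
```

Request:
drive_tool(
  rows=[
    {"dx":0,"dy":0,"dz":-0.15,"wx":0,"wy":0,"wz":0},
    {"dx":0,"dy":0,"dz":-0.15,"wx":0,"wy":0,"wz":0},
    {"dx":0,"dy":0,"dz":-0.15,"wx":0,"wy":0,"wz":0},
    {"dx":0,"dy":0,"dz":-0.15,"wx":0,"wy":0,"wz":0},
    {"dx":0,"dy":0,"dz":-0.15,"wx":0,"wy":0,"wz":0},
    {"dx":0,"dy":0,"dz":-0.15,"wx":0,"wy":0,"wz":0},
    {"dx":0,"dy":0,"dz":-0.15,"wx":0,"wy":0,"wz":0},
    {"dx":0,"dy":0,"dz":-0.15,"wx":0,"wy":0,"wz":0},
    {"dx":0,"dy":0,"dz":0,"wx":0,"wy":0,"wz":0},
    {"dx":0,"dy":0,"dz":0,"wx":0,"wy":0,"wz":0},
  ],
)

```text
clock: 10.95
position: [560.8, -26.9, 60.8]
tcp_rot: [[-0.0, 0.951, -0.31], [0.0, -0.31, -0.951], [-1.0, -0.0, -0.0]]
contact_force: [-0.7, 0.2, -3.0]
gripper_width: 0.244
```

Request:
drive_tool(
  rows=[
    {"dx":0,"dy":0,"dz":-0.08,"wx":0,"wy":0,"wz":0},
    {"dx":0,"dy":0,"dz":-0.08,"wx":0,"wy":0,"wz":0},
    {"dx":0,"dy":0,"dz":-0.08,"wx":0,"wy":0,"wz":0},
    {"dx":0,"dy":0,"dz":0,"wx":0,"wy":0,"wz":0},
    {"dx":0,"dy":0,"dz":0,"wx":0,"wy":0,"wz":0},
  ],
)

```text
clock: 11.45
position: [560.8, -26.9, 58.4]
tcp_rot: [[-0.0, 0.951, -0.31], [0.0, -0.31, -0.951], [-1.0, -0.0, -0.0]]
contact_force: [0.5, -0.1, -2.7]
gripper_width: 0.24
```

Request:
drive_tool(
  rows=[
    {"dx":0,"dy":0,"dz":-0.05,"wx":0,"wy":0,"wz":0},
    {"dx":0,"dy":0,"dz":-0.05,"wx":0,"wy":0,"wz":0},
    {"dx":0,"dy":0,"dz":0,"wx":0,"wy":0,"wz":0},
    {"dx":0,"dy":0,"dz":0,"wx":0,"wy":0,"wz":0},
  ],
)

```text
clock: 11.85
position: [560.8, -26.9, 57.4]
tcp_rot: [[0.0, 0.951, -0.31], [-0.0, -0.31, -0.951], [-1.0, 0.0, 0.0]]
contact_force: [0.3, -0.1, -3.2]
gripper_width: 0.246
```

Request:
drive_tool(
  rows=[
    {"dx":0,"dy":0,"dz":-0.04,"wx":0,"wy":0,"wz":0},
    {"dx":0,"dy":0,"dz":-0.03,"wx":0,"wy":0,"wz":0},
    {"dx":0,"dy":0,"dz":0,"wx":0,"wy":0,"wz":0},
    {"dx":0,"dy":0,"dz":0,"wx":0,"wy":0,"wz":0},
  ],
)

```text
clock: 12.25
position: [560.9, -26.9, 57.0]
tcp_rot: [[0.0, 0.951, -0.31], [0.0, -0.31, -0.951], [-1.0, 0.0, -0.0]]
contact_force: [-1.5, -0.0, 1.0]
gripper_width: 0.248
```

Request:
drive_tool(
  rows=[
    {"dx":0,"dy":0,"dz":-0.02,"wx":0,"wy":0,"wz":0},
    {"dx":0,"dy":0,"dz":0,"wx":0,"wy":0,"wz":0},
    {"dx":0,"dy":0,"dz":0,"wx":0,"wy":0,"wz":0},
  ],
)

```text
clock: 12.55
position: [561.0, -26.9, 57.0]
tcp_rot: [[0.0, 0.951, -0.31], [0.0, -0.31, -0.951], [-1.0, 0.0, -0.0]]
contact_force: [-4.0, 0.2, 6.3]
gripper_width: 0.246
```

Request:
drive_tool(
  rows=[
    {"dx":0,"dy":0,"dz":0,"wx":0,"wy":0,"wz":0},
    {"dx":0,"dy":0,"dz":0,"wx":0,"wy":0,"wz":0},
    {"dx":0,"dy":0,"dz":0,"wx":0,"wy":0,"wz":0},
    {"dx":0,"dy":0,"dz":0,"wx":0,"wy":0,"wz":0},
    {"dx":0,"dy":0,"dz":2,"wx":0,"wy":0,"wz":0},
    {"dx":0,"dy":0,"dz":3,"wx":0,"wy":0,"wz":0},
    {"dx":0,"dy":0,"dz":3,"wx":0,"wy":0,"wz":0},
    {"dx":0,"dy":0,"dz":0,"wx":0,"wy":0,"wz":0},
    {"dx":0,"dy":0,"dz":0,"wx":0,"wy":0,"wz":0},
  ],
  jaw=6,
)

```text
clock: 13.45
position: [561.7, -27.1, 137.4]
tcp_rot: [[0.002, 0.951, -0.31], [-0.0, -0.31, -0.951], [-1.0, 0.002, -0.0]]
contact_force: [-0.8, 0.2, -0.7]
gripper_width: 0.644
```

```bash
python3 - <<'E'
from station import r
from h import *
np.set_printoptions(precision=1,suppress=True,linewidth=250)
by=np.array([.31,.951]);bx=np.array([.951,-.31]);C=np.array([538.6,-86.9])
loc=lambda p:np.array([(p[:2]-C)@bx,(p[:2]-C)@by])
# brightness profile along board y at z=59.5 (bar top), averaged over x
for n in("scene","side"):
    a=np.load(n+".npz");g=cv2.cvtColor(a["image"],cv2.COLOR_RGB2GRAY)
    pr=[]
    for y in range(-150,-20,3):
        P=[proj(a,np.r_[C+bx*x+by*y,59.5]) for x in range(-60,61,5)]
        m=np.array(P,np.float32);pr.append(cv2.remap(g,m[:,0],m[:,1],1).mean())
    print(n,[(y,int(v)) for y,v in zip(range(-150,-20,3),pr)])
s=wrist(r);S=r.snapshot("scene");D=r.snapshot("side")
u,v=map(int,proj(D,[561,-26,60]));t=[D["image"][v-60:v+60,u-60:u+60]]
u,v=map(int,proj(S,[550,-50,60]));t.append(S["image"][v-60:v+60,u-60:u+60])
cv2.imwrite("pics/p1.png",np.hstack([cv2.resize(x,(400,400),interpolation=cv2.INTER_CUBIC) for x in t])[:,:,::-1])
E
```

```text
scene [(-150, 122), (-147, 122), (-144, 135), (-141, 166), (-138, 178), (-135, 178), (-132, 178), (-129, 176), (-126, 176), (-123, 178), (-120, 179), (-117, 179), (-114, 179), (-111, 179), (-108, 179), (-105, 179), (-102, 179), (-99, 179), (-96, 179), (-93, 179), (-90, 179), (-87, 179), (-84, 179), (-81, 179), (-78, 178), (-75, 175), (-72, 174), (-69, 177), (-66, 178), (-63, 174), (-60, 137), (-57, 78), (-54, 102), (-51, 134), (-48, 164), (-45, 179), (-42, 179), (-39, 179), (-36, 179), (-33, 179), (-30, 179), (-27, 179), (-24, 179), (-21, 179)]
side [(-150, 142), (-147, 141), (-144, 141), (-141, 141), (-138, 141), (-135, 140), (-132, 141), (-129, 152), (-126, 188), (-123, 213), (-120, 218), (-117, 218), (-114, 218), (-111, 218), (-108, 218), (-105, 218), (-102, 218), (-99, 218), (-96, 218), (-93, 218), (-90, 218), (-87, 218), (-84, 218), (-81, 218), (-78, 217), (-75, 213), (-72, 213), (-69, 215), (-66, 215), (-63, 207), (-60, 154), (-57, 102), (-54, 88), (-51, 88), (-48, 89), (-45, 90), (-42, 101), (-39, 125), (-36, 149), (-33, 186), (-30, 215), (-27, 218), (-24, 218), (-21, 218)]
```

View pics/p1.png

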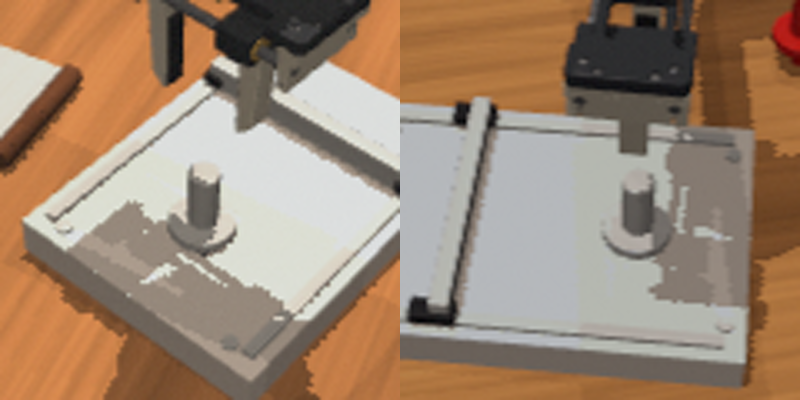

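Request:
drive_tool(
  rows=[
    {"dx":-0.7,"dy":-2,"dz":0,"wx":0,"wy":0,"wz":0},
    {"dx":-1,"dy":-3,"dz":0,"wx":0,"wy":0,"wz":0},
    {"dx":-1,"dy":-3,"dz":0,"wx":0,"wy":0,"wz":0},
    {"dx":-1,"dy":-3,"dz":0,"wx":0,"wy":0,"wz":0},
    {"dx":-1,"dy":-3,"dz":0,"wx":0,"wy":0,"wz":0},
    {"dx":-1,"dy":-2.4,"dz":0,"wx":0,"wy":0,"wz":0},
    {"dx":0,"dy":0,"dz":-2,"wx":0,"wy":0,"wz":0},
    {"dx":0,"dy":0,"dz":-3,"wx":0,"wy":0,"wz":0},
    {"dx":0,"dy":0,"dz":-2.5,"wx":0,"wy":0,"wz":0},
    {"dx":0,"dy":0,"dz":-1,"wx":0,"wy":0,"wz":0},
    {"dx":0,"dy":0,"dz":0,"wx":0,"wy":0,"wz":0},
    {"dx":0,"dy":0,"dz":0,"wx":0,"wy":0,"wz":0},
  ],
  jaw=0,
)

```text
clock: 14.8
position: [504.1, -190.9, 52.0]
tcp_rot: [[0.0, 0.951, -0.31], [-0.0, -0.31, -0.951], [-1.0, 0.0, 0.0]]
contact_force: [0.8, -1.2, -0.5]
gripper_width: 0.008
```

Request:
drive_tool(
  rows=[
    {"dx":0,"dy":0,"dz":-0.9,"wx":0,"wy":0,"wz":0},
    {"dx":0.31,"dy":0.95,"dz":0,"wx":0,"wy":0,"wz":0},
    {"dx":0.31,"dy":0.95,"dz":0,"wx":0,"wy":0,"wz":0},
    {"dx":0.16,"dy":0.48,"dz":0,"wx":0,"wy":0,"wz":0},
    {"dx":0.16,"dy":0.48,"dz":0,"wx":0,"wy":0,"wz":0},
    {"dx":0.16,"dy":0.48,"dz":0,"wx":0,"wy":0,"wz":0},
    {"dx":0.16,"dy":0.48,"dz":0,"wx":0,"wy":0,"wz":0},
    {"dx":0.16,"dy":0.48,"dz":0,"wx":0,"wy":0,"wz":0},
  ],
)

```text
clock: 15.6
position: [518.2, -147.6, 42.6]
tcp_rot: [[0.0, 0.951, -0.31], [-0.0, -0.31, -0.951], [-1.0, 0.0, 0.0]]
contact_force: [0.5, 0.2, -0.7]
gripper_width: 0.009
```

Request:
drive_tool(
  rows=[
    {"dx":0.16,"dy":0.48,"dz":0,"wx":0,"wy":0,"wz":0},
    {"dx":0.16,"dy":0.48,"dz":0,"wx":0,"wy":0,"wz":0},
    {"dx":0.16,"dy":0.48,"dz":0,"wx":0,"wy":0,"wz":0},
    {"dx":0.16,"dy":0.48,"dz":0,"wx":0,"wy":0,"wz":0},
  ],
)

```text
clock: 16.0
position: [524.5, -128.3, 42.5]
tcp_rot: [[-0.0, 0.951, -0.31], [-0.0, -0.31, -0.951], [-1.0, -0.0, 0.0]]
contact_force: [0.4, 0.7, -0.7]
gripper_width: 0.01
```

```bash
python3 - <<'E'
from station import r
from h import *
o=r.get_obs();print(o["position"],o["contact_force"])
S=r.snapshot("scene");D=r.snapshot("side");t=[]
for a in(D,S):
    u,v=map(int,proj(a,[540,-80,60]));t.append(cv2.resize(a["image"][v-65:v+65,u-65:u+65],(400,400),interpolation=cv2.INTER_CUBIC));print(proj(a,o["position"]),u,v)
cv2.imwrite("pics/f1.png",np.hstack(t)[:,:,::-1])
E
```

```text
[ 524.5266981  -128.34930274   42.49729294] [ 0.41887177  0.73102249 -0.65510759]
(np.float64(351.1498029576623), np.float64(195.3585108141569)) 339 201
(np.float64(287.5091606910776), np.float64(190.05597684706478)) 307 187
```

View pics/f1.png

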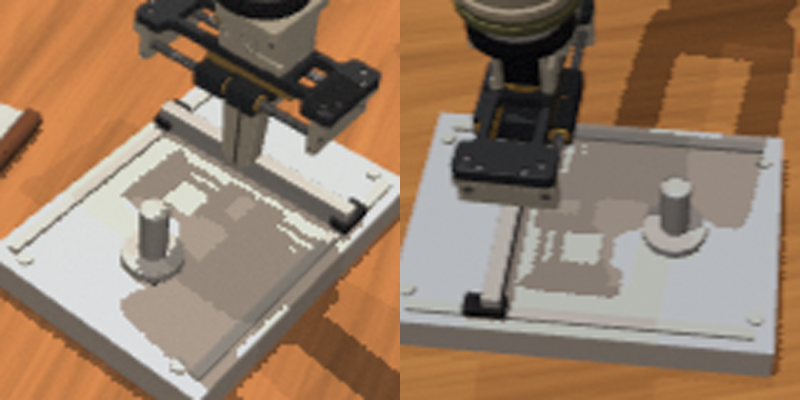

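```bash
cat > fp.py <<'E'
from station import r
from h import *
by=np.array([.31,.951]);bx=np.array([.951,-.31]);C=np.array([538.6,-86.9])
o=r.get_obs();p=o["position"];print(np.round(p,1),"tcp board",np.round([(p[:2]-C)@bx,(p[:2]-C)@by],1),np.round(o["contact_force"],1))
for n,xs in(("scene",range(45,80,5)),("side",range(-75,-40,5)),("side",range(40,75,5))):
    a=r.snapshot(n);g=cv2.cvtColor(a["image"],cv2.COLOR_RGB2GRAY);pr=[]
    R=range(-90,60,3)
    for y in R:
        m=np.array([proj(a,np.r_[C+bx*x+by*y,59.5]) for x in xs],np.float32);pr.append(int(cv2.remap(g,m[:,0],m[:,1],1).mean()))
    print(n,xs[0]," ".join(f"{y}:{v}" for y,v in zip(R,pr)))
E
python3 fp.py
```

```text
[ 524.6 -128.1   42.5] tcp board [ -0.6 -43.5] [0.6 0.3 0.4]
scene 45 -90:184 -87:185 -84:184 -81:184 -78:185 -75:184 -72:177 -69:172 -66:172 -63:173 -60:161 -57:96 -54:84 -51:119 -48:150 -45:180 -42:181 -39:174 -36:144 -33:125 -30:144 -27:150 -24:130 -21:125 -18:129 -15:148 -12:152 -9:152 -6:151 -3:153 0:154 3:150 6:154 9:153 12:141 15:130 18:133 21:139 24:157 27:164 30:167 33:178 36:184 39:184 42:183 45:183 48:183 51:183 54:181 57:178
side -75 -90:220 -87:220 -84:220 -81:220 -78:218 -75:215 -72:214 -69:210 -66:209 -63:189 -60:122 -57:92 -54:88 -51:89 -48:90 -45:94 -42:111 -39:134 -36:158 -33:200 -30:198 -27:176 -24:163 -21:141 -18:141 -15:157 -12:149 -9:139 -6:137 -3:137 0:138 3:138 6:138 9:138 12:138 15:138 18:138 21:138 24:138 27:138 30:138 33:138 36:137 39:138 42:138 45:138 48:137 51:138 54:138 57:138
side 40 -90:158 -87:168 -84:178 -81:184 -78:192 -75:194 -72:196 -69:200 -66:204 -63:205 -60:177 -57:114 -54:91 -51:89 -48:89 -45:90 -42:95 -39:114 -36:134 -33:164 -30:203 -27:198 -24:186 -21:177 -18:176 -15:175 -12:178 -9:179 -6:176 -3:177 0:177 3:178 6:179 9:176 12:176 15:176 18:175 21:175 24:178 27:178 30:175 33:176 36:178 39:181 42:182 45:189 48:213 51:219 54:218 57:218
```

```bash
python3 - <<'E'
from station import r
from h import *
t=[]
a=r.snapshot("side");t.append(cv2.resize(a["image"][160:210,325:375],(400,400),interpolation=cv2.INTER_NEAREST))
a=wrist(r);p=r.get_obs()["position"];print(proj(a,p));t.append(cv2.resize(a["image"],(640,400))[:,120:520])
cv2.imwrite("pics/f2.png",np.hstack(t)[:,:,::-1])
E
```

```text
(np.float64(319.2926838174203), np.float64(224.8631626276288))
```

View pics/f2.png

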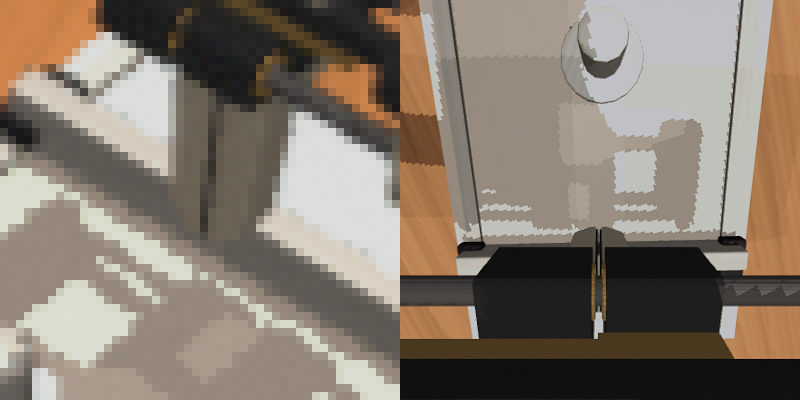

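```bash
python3 - <<'E'
from station import r
from h import *
by=np.array([.31,.951]);bx=np.array([.951,-.31]);C=np.array([538.6,-86.9])
loc=lambda p:np.round([(p[:2]-C)@bx,(p[:2]-C)@by],1)
a=wrist(r)
for y in(-75,-60,-52,-36):
    print(y,[np.round(proj(a,np.r_[C+bx*x+by*y,z])) for x,z in((-90,59.5),(90,59.5),(-90,36))])
print("pin top",proj(a,[561,-26.5,94]))
g=cv2.cvtColor(a["image"],cv2.COLOR_RGB2GRAY)
print("rows",list(zip(range(225,275,2),g[225:275:2,198],g[225:275:2,440])))
b=np.load("scene.npz");S=r.snapshot("scene")
for A in(b,S):
    G=cv2.cvtColor(A["image"],cv2.COLOR_RGB2GRAY)
    print([int(np.mean([cv2.getRectSubPix(G,(1,1),tuple(map(float,proj(A,np.r_[C+bx*x+by*y,59.5])))).item() for x in range(45,80,5)])) for y in range(-80,-44,2)])
E
```

```text
-75 [array([190., 275.]), array([450., 275.]), array([203., 260.])]
-60 [array([187., 255.]), array([453., 255.]), array([201., 241.])]
-52 [array([186., 244.]), array([454., 244.]), array([200., 232.])]
-36 [array([183., 222.]), array([457., 221.]), array([197., 211.])]
pin top (np.float64(326.7152047112753), np.float64(35.0587948696147))
rows [(225, np.uint8(183), np.uint8(105)), (227, np.uint8(183), np.uint8(150)), (229, np.uint8(184), np.uint8(82)), (231, np.uint8(188), np.uint8(66)), (233, np.uint8(189), np.uint8(44)), (235, np.uint8(189), np.uint8(45)), (237, np.uint8(172), np.uint8(4)), (239, np.uint8(125), np.uint8(9)), (241, np.uint8(86), np.uint8(7)), (243, np.uint8(6), np.uint8(21)), (245, np.uint8(16), np.uint8(73)), (247, np.uint8(28), np.uint8(70)), (249, np.uint8(16), np.uint8(70)), (251, np.uint8(64), np.uint8(81)), (253, np.uint8(69), np.uint8(173)), (255, np.uint8(70), np.uint8(192)), (257, np.uint8(123), np.uint8(190)), (259, np.uint8(181), np.uint8(189)), (261, np.uint8(186), np.uint8(189)), (263, np.uint8(187), np.uint8(187)), (265, np.uint8(188), np.uint8(188)), (267, np.uint8(185), np.uint8(188)), (269, np.uint8(193), np.uint8(185)), (271, np.uint8(191), np.uint8(16)), (273, np.uint8(45), np.uint8(29))]
[180, 180, 179, 178, 176, 175, 177, 178, 178, 177, 165, 125, 75, 81, 111, 131, 154, 172]
[185, 185, 184, 182, 177, 173, 172, 172, 172, 172, 161, 123, 76, 85, 111, 126, 150, 173]
```

Request:
drive_tool(
  rows=[
    {"dx":-0.09,"dy":-0.28,"dz":0,"wx":0,"wy":0,"wz":0},
    {"dx":-0.09,"dy":-0.28,"dz":0,"wx":0,"wy":0,"wz":0},
    {"dx":-0.09,"dy":-0.28,"dz":0,"wx":0,"wy":0,"wz":0},
    {"dx":-0.09,"dy":-0.28,"dz":0,"wx":0,"wy":0,"wz":0},
    {"dx":-0.09,"dy":-0.28,"dz":0,"wx":0,"wy":0,"wz":0},
  ],
)

```text
clock: 16.95
position: [519.8, -143.0, 42.5]
tcp_rot: [[-0.0, 0.951, -0.31], [0.0, -0.31, -0.951], [-1.0, -0.0, 0.0]]
contact_force: [-0.2, 0.2, 0.7]
gripper_width: 0.003
```

```bash
python3 fp.py | cut -c1-170
```

```text
[ 519.8 -143.    42.5] tcp board [ -0.5 -59.2] [-0.2  0.2  0.7]
scene 45 -90:185 -87:184 -84:185 -81:184 -78:183 -75:182 -72:174 -69:160 -66:145 -63:122 -60:110 -57:75 -54:84 -51:119 -48:125 -45:144 -42:148 -39:130 -36:125 -33:132 -30
side -75 -90:220 -87:220 -84:220 -81:220 -78:218 -75:209 -72:203 -69:196 -66:164 -63:125 -60:100 -57:90 -54:88 -51:89 -48:90 -45:93 -42:110 -39:134 -36:137 -33:141 -30:16
side 40 -90:205 -87:211 -84:219 -81:220 -78:220 -75:211 -72:196 -69:185 -66:160 -63:129 -60:117 -57:97 -54:89 -51:88 -48:89 -45:89 -42:94 -39:114 -36:132 -33:143 -30:165
```

Request:
drive_tool(
  rows=[
    {"dx":-0.31,"dy":-0.95,"dz":0,"wx":0,"wy":0,"wz":0},
    {"dx":-0.31,"dy":-0.95,"dz":0,"wx":0,"wy":0,"wz":0},
    {"dx":-0.31,"dy":-0.95,"dz":0,"wx":0,"wy":0,"wz":0},
    {"dx":-0.31,"dy":-0.95,"dz":0,"wx":0,"wy":0,"wz":0},
    {"dx":0,"dy":0,"dz":-0.2,"wx":0,"wy":0,"wz":0},
    {"dx":0,"dy":0,"dz":-0.2,"wx":0,"wy":0,"wz":0},
    {"dx":0,"dy":0,"dz":-0.1,"wx":0,"wy":0,"wz":0},
    {"dx":0,"dy":0,"dz":0,"wx":0,"wy":0,"wz":0},
    {"dx":0,"dy":0,"dz":0,"wx":0,"wy":0,"wz":0},
  ],
)

```text
clock: 18.0
position: [507.6, -180.4, 37.4]
tcp_rot: [[-0.0, 0.951, -0.309], [0.0, -0.309, -0.951], [-1.0, -0.0, -0.0]]
contact_force: [0.2, 0.7, 0.0]
gripper_width: 0.008
```

Request:
drive_tool(
  rows=[
    {"dx":0.16,"dy":0.48,"dz":0,"wx":0,"wy":0,"wz":0},
    {"dx":0.16,"dy":0.48,"dz":0,"wx":0,"wy":0,"wz":0},
    {"dx":0.09,"dy":0.28,"dz":0,"wx":0,"wy":0,"wz":0},
    {"dx":0.09,"dy":0.28,"dz":0,"wx":0,"wy":0,"wz":0},
    {"dx":0.09,"dy":0.28,"dz":0,"wx":0,"wy":0,"wz":0},
    {"dx":0.09,"dy":0.28,"dz":0,"wx":0,"wy":0,"wz":0},
    {"dx":0.09,"dy":0.28,"dz":0,"wx":0,"wy":0,"wz":0},
  ],
)

```text
clock: 18.7
position: [515.3, -156.9, 37.5]
tcp_rot: [[0.0, 0.951, -0.31], [0.0, -0.31, -0.951], [-1.0, 0.0, -0.0]]
contact_force: [-0.4, 0.2, 0.2]
gripper_width: 0.006
```

```bash
python3 fp.py | cut -c1-190
```

```text
[ 515.3 -156.9   37.5] tcp board [ -0.5 -73.8] [-0.4  0.2  0.2]
scene 45 -90:183 -87:183 -84:183 -81:183 -78:183 -75:182 -72:160 -69:122 -66:114 -63:112 -60:106 -57:75 -54:85 -51:119 -48:136 -45:153 -42:156 -39:155 -36:154 -33:153 -30:152 -27:153 -24:155
side -75 -90:220 -87:219 -84:220 -81:219 -78:215 -75:181 -72:181 -69:167 -66:131 -63:120 -60:99 -57:90 -54:88 -51:89 -48:90 -45:93 -42:111 -39:134 -36:136 -33:137 -30:137 -27:137 -24:137 -21
side 40 -90:220 -87:219 -84:219 -81:219 -78:218 -75:206 -72:174 -69:146 -66:125 -63:121 -60:117 -57:96 -54:89 -51:89 -48:89 -45:89 -42:94 -39:113 -36:132 -33:143 -30:165 -27:174 -24:176 -21:
```

Request:
drive_tool(
  rows=[
    {"dx":0.06,"dy":0.19,"dz":0,"wx":0,"wy":0,"wz":0},
    {"dx":0.06,"dy":0.19,"dz":0,"wx":0,"wy":0,"wz":0},
    {"dx":0.06,"dy":0.19,"dz":0,"wx":0,"wy":0,"wz":0},
    {"dx":0.06,"dy":0.19,"dz":0,"wx":0,"wy":0,"wz":0},
  ],
)

```text
clock: 19.25
position: [517.7, -149.4, 37.5]
tcp_rot: [[-0.0, 0.951, -0.31], [0.0, -0.31, -0.951], [-1.0, -0.0, -0.0]]
contact_force: [-0.1, -0.9, -0.5]
gripper_width: -0.0
```

Request:
drive_tool(
  rows=[
    {"dx":0.06,"dy":0.19,"dz":0,"wx":0,"wy":0,"wz":0},
    {"dx":0.06,"dy":0.19,"dz":0,"wx":0,"wy":0,"wz":0},
    {"dx":0.06,"dy":0.19,"dz":0,"wx":0,"wy":0,"wz":0},
    {"dx":0.06,"dy":0.19,"dz":0,"wx":0,"wy":0,"wz":0},
  ],
)

```text
clock: 19.65
position: [520.1, -141.8, 37.5]
tcp_rot: [[-0.0, 0.951, -0.31], [0.0, -0.31, -0.951], [-1.0, -0.0, 0.0]]
contact_force: [0.9, 0.5, 0.2]
gripper_width: 0.003
```

Request:
drive_tool(
  rows=[
    {"dx":-0.31,"dy":-0.95,"dz":0,"wx":0,"wy":0,"wz":0},
    {"dx":-0.31,"dy":-0.95,"dz":0,"wx":0,"wy":0,"wz":0},
    {"dx":-0.31,"dy":-0.95,"dz":0,"wx":0,"wy":0,"wz":0},
    {"dx":-0.16,"dy":-0.48,"dz":0.2,"wx":0,"wy":0,"wz":0},
    {"dx":0,"dy":0,"dz":0,"wx":0,"wy":0,"wz":0},
  ],
)

```text
clock: 20.15
position: [509.0, -176.5, 39.9]
tcp_rot: [[0.0, 0.95, -0.311], [-0.0, -0.311, -0.95], [-1.0, 0.001, 0.0]]
contact_force: [-0.3, 0.5, -0.3]
gripper_width: 0.005
```

Request:
drive_tool(
  rows=[
    {"dx":0,"dy":0,"dz":0,"wx":0,"wy":0,"wz":0},
    {"dx":0,"dy":0,"dz":0,"wx":0,"wy":0,"wz":0},
    {"dx":0,"dy":0,"dz":0,"wx":0,"wy":0,"wz":0},
    {"dx":0,"dy":0,"dz":0,"wx":0,"wy":0,"wz":0},
    {"dx":0.16,"dy":0.48,"dz":0,"wx":0,"wy":0,"wz":0},
    {"dx":0.16,"dy":0.48,"dz":0,"wx":0,"wy":0,"wz":0},
    {"dx":0.09,"dy":0.28,"dz":0,"wx":0,"wy":0,"wz":0},
    {"dx":0.09,"dy":0.28,"dz":0,"wx":0,"wy":0,"wz":0},
    {"dx":0.09,"dy":0.28,"dz":0,"wx":0,"wy":0,"wz":0},
    {"dx":0.09,"dy":0.28,"dz":0,"wx":0,"wy":0,"wz":0},
    {"dx":0,"dy":0,"dz":0,"wx":0,"wy":0,"wz":0},
  ],
  jaw=7,
)

```text
clock: 21.25
position: [516.0, -154.1, 39.5]
tcp_rot: [[0.0, 0.951, -0.309], [0.0, -0.309, -0.951], [-1.0, -0.0, -0.0]]
contact_force: [-0.7, 0.3, -0.1]
gripper_width: 0.751
```

```bash
python3 fp.py | cut -c1-190
```

```text
[ 516.  -154.1   39.5] tcp board [ -0.6 -70.9] [-0.7  0.3 -0.1]
scene 45 -90:184 -87:183 -84:183 -81:183 -78:183 -75:182 -72:156 -69:116 -66:113 -63:114 -60:107 -57:75 -54:84 -51:119 -48:125 -45:125 -42:125 -39:125 -36:125 -33:125 -30:125 -27:125 -24:125
side -75 -90:220 -87:220 -84:220 -81:220 -78:215 -75:171 -72:128 -69:122 -66:122 -63:119 -60:100 -57:90 -54:89 -51:89 -48:90 -45:93 -42:111 -39:134 -36:136 -33:137 -30:137 -27:137 -24:138 -2
side 40 -90:97 -87:106 -84:117 -81:129 -78:150 -75:153 -72:140 -69:124 -66:121 -63:122 -60:117 -57:97 -54:89 -51:89 -48:89 -45:90 -42:94 -39:114 -36:132 -33:143 -30:166 -27:174 -24:176 -21:1
```

Request:
drive_tool(
  rows=[
    {"dx":0,"dy":0,"dz":2,"wx":0,"wy":0,"wz":0},
    {"dx":0.1,"dy":0.32,"dz":2,"wx":0,"wy":0,"wz":0.141},
    {"dx":0,"dy":0,"dz":0,"wx":0,"wy":0,"wz":0.143},
    {"dx":0,"dy":0,"dz":0,"wx":0,"wy":0,"wz":0.143},
    {"dx":0,"dy":0,"dz":0,"wx":0,"wy":0,"wz":0.143},
    {"dx":0,"dy":0,"dz":0,"wx":0,"wy":0,"wz":0.143},
    {"dx":0,"dy":0,"dz":0,"wx":0,"wy":0,"wz":0.143},
    {"dx":0,"dy":0,"dz":0,"wx":0,"wy":0,"wz":0.143},
    {"dx":0,"dy":0,"dz":0,"wx":0,"wy":0,"wz":0.143},
    {"dx":0,"dy":0,"dz":0,"wx":0,"wy":0,"wz":0.143},
    {"dx":0,"dy":0,"dz":0,"wx":0,"wy":0,"wz":0.143},
    {"dx":0,"dy":0,"dz":0,"wx":0,"wy":0,"wz":0.143},
  ],
  jaw=5,
)

```text
clock: 22.6
position: [516.8, -151.4, 79.5]
tcp_rot: [[-0.0, 0.304, 0.953], [-0.0, 0.953, -0.304], [-1.0, -0.0, -0.0]]
contact_force: [0.4, 0.3, -0.2]
gripper_width: 0.539
```

Request:
drive_tool(
  rows=[
    {"dx":0,"dy":0,"dz":0,"wx":0,"wy":0,"wz":0},
    {"dx":0,"dy":0,"dz":-1.5,"wx":0,"wy":0,"wz":0},
    {"dx":0,"dy":0,"dz":-1.5,"wx":0,"wy":0,"wz":0},
    {"dx":0,"dy":0,"dz":-0.8,"wx":0,"wy":0,"wz":0},
    {"dx":0,"dy":0,"dz":0,"wx":0,"wy":0,"wz":0},
  ],
)

```text
clock: 23.1
position: [514.9, -150.4, 38.8]
tcp_rot: [[-0.004, 0.311, 0.95], [0.002, 0.95, -0.311], [-1.0, 0.0, -0.005]]
contact_force: [0.2, 0.8, 0.4]
gripper_width: 0.538
```

Request:
drive_tool(
  rows=[
    {"dx":0,"dy":0,"dz":0,"wx":0,"wy":0,"wz":0},
    {"dx":0,"dy":0,"dz":0,"wx":0,"wy":0,"wz":0},
    {"dx":0,"dy":0,"dz":0,"wx":0,"wy":0,"wz":0},
    {"dx":0,"dy":0,"dz":0,"wx":0,"wy":0,"wz":0},
    {"dx":0,"dy":0,"dz":0,"wx":0,"wy":0,"wz":0},
    {"dx":0,"dy":0,"dz":0,"wx":0,"wy":0,"wz":0},
    {"dx":0,"dy":0,"dz":0,"wx":0,"wy":0,"wz":0},
  ],
  jaw=0.5,
)

```text
clock: 23.8
position: [516.9, -151.2, 41.6]
tcp_rot: [[0.0, 0.31, 0.951], [-0.0, 0.951, -0.31], [-1.0, -0.0, 0.0]]
contact_force: [-0.0, -0.5, -0.4]
gripper_width: 0.06
```

```bash
python3 fp.py | cut -c1-190
```

```text
[ 516.9 -151.2   41.6] tcp board [ -0.6 -67.9] [-0.  -0.5 -0.4]
scene 45 -90:183 -87:184 -84:183 -81:183 -78:183 -75:183 -72:176 -69:172 -66:173 -63:173 -60:161 -57:96 -54:85 -51:119 -48:151 -45:180 -42:183 -39:183 -36:183 -33:184 -30:183 -27:183 -24:183
side -75 -90:172 -87:167 -84:171 -81:172 -78:171 -75:180 -72:184 -69:176 -66:171 -63:153 -60:108 -57:90 -54:88 -51:89 -48:90 -45:93 -42:111 -39:134 -36:137 -33:139 -30:138 -27:143 -24:140 -2
side 40 -90:89 -87:96 -84:93 -81:90 -78:92 -75:97 -72:99 -69:115 -66:166 -63:200 -60:176 -57:114 -54:91 -51:89 -48:89 -45:89 -42:94 -39:114 -36:134 -33:164 -30:208 -27:218 -24:218 -21:218 -1
```

Request:
drive_tool(
  rows=[
    {"dx":0,"dy":0,"dz":3,"wx":0,"wy":0,"wz":0},
    {"dx":1.5,"dy":-1.3,"dz":0.5,"wx":0,"wy":0,"wz":0},
    {"dx":3,"dy":-2.6,"dz":0,"wx":0,"wy":0,"wz":0},
    {"dx":3,"dy":-2.5,"dz":0,"wx":0,"wy":0,"wz":0},
    {"dx":0,"dy":0,"dz":-1,"wx":0,"wy":0,"wz":0},
    {"dx":0,"dy":0,"dz":-1.5,"wx":0,"wy":0,"wz":0},
    {"dx":0,"dy":0,"dz":-0.8,"wx":0,"wy":0,"wz":0},
    {"dx":0,"dy":0,"dz":0,"wx":0,"wy":0,"wz":0},
  ],
  jaw=0,
)

```text
clock: 24.75
position: [589.6, -213.7, 40.9]
tcp_rot: [[-0.004, 0.309, 0.951], [0.002, 0.951, -0.309], [-1.0, 0.001, -0.005]]
contact_force: [-0.3, -0.0, -0.1]
gripper_width: 0.006
```

Request:
drive_tool(
  rows=[
    {"dx":0.16,"dy":0.48,"dz":0,"wx":0,"wy":0,"wz":0},
    {"dx":0.16,"dy":0.48,"dz":0,"wx":0,"wy":0,"wz":0},
    {"dx":0.09,"dy":0.28,"dz":0,"wx":0,"wy":0,"wz":0},
    {"dx":0.09,"dy":0.28,"dz":0,"wx":0,"wy":0,"wz":0},
    {"dx":0.09,"dy":0.28,"dz":0,"wx":0,"wy":0,"wz":0},
    {"dx":0.09,"dy":0.28,"dz":0,"wx":0,"wy":0,"wz":0},
  ],
)

```text
clock: 25.35
position: [598.9, -194.2, 43.7]
tcp_rot: [[0.0, 0.31, 0.951], [-0.0, 0.951, -0.31], [-1.0, -0.0, 0.0]]
contact_force: [-0.6, -0.5, -0.6]
gripper_width: 0.005
```

Request:
drive_tool(
  rows=[
    {"dx":0.09,"dy":0.28,"dz":0,"wx":0,"wy":0,"wz":0},
    {"dx":0.09,"dy":0.28,"dz":0,"wx":0,"wy":0,"wz":0},
    {"dx":0.09,"dy":0.28,"dz":0,"wx":0,"wy":0,"wz":0},
    {"dx":0.09,"dy":0.28,"dz":0,"wx":0,"wy":0,"wz":0},
  ],
)

```text
clock: 25.75
position: [602.4, -183.0, 43.5]
tcp_rot: [[-0.0, 0.31, 0.951], [0.0, 0.951, -0.31], [-1.0, -0.0, -0.0]]
contact_force: [-0.2, 0.7, -0.8]
gripper_width: 0.009
```

```bash
python3 fp.py | cut -c1-190; python3 - <<'E'
from station import r
from h import *
t=[]
for n in("side","scene"):
    a=r.snapshot(n);u,v=map(int,proj(a,[560,-110,60]));t.append(cv2.resize(a["image"][v-50:v+50,u-50:u+50],(400,400),interpolation=cv2.INTER_CUBIC))
cv2.imwrite("pics/f3.png",np.hstack(t)[:,:,::-1])
E
```

```text
[ 602.4 -183.    43.5] tcp board [ 90.4 -71.6] [-0.2  0.7 -0.8]
scene 45 -90:63 -87:55 -84:55 -81:59 -78:67 -75:69 -72:68 -69:68 -66:85 -63:109 -60:119 -57:82 -54:88 -51:123 -48:131 -45:134 -42:131 -39:130 -36:130 -33:130 -30:129 -27:129 -24:129 -21:129 
side -75 -90:220 -87:220 -84:220 -81:220 -78:218 -75:211 -72:206 -69:208 -66:208 -63:188 -60:121 -57:92 -54:88 -51:89 -48:91 -45:93 -42:111 -39:134 -36:158 -33:201 -30:218 -27:219 -24:219 -2
side 40 -90:156 -87:156 -84:156 -81:157 -78:159 -75:170 -72:152 -69:127 -66:126 -63:132 -60:125 -57:99 -54:89 -51:89 -48:89 -45:89 -42:94 -39:114 -36:138 -33:151 -30:154 -27:154 -24:155 -21:
```

View pics/f3.png

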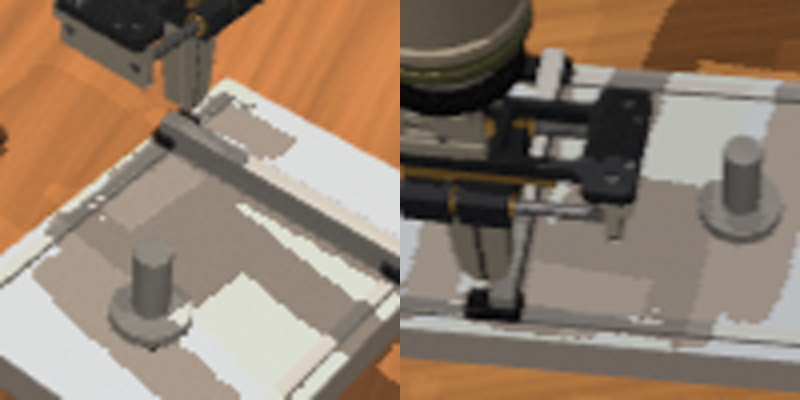

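```bash
python3 - <<'E'
from station import r
from h import *
np.set_printoptions(precision=1,suppress=True)
S=r.snapshot("scene");D=r.snapshot("side");p=np.array(r.get_obs()["position"])
us,vs=map(int,proj(S,[560,-110,60]));ud,vd=map(int,proj(D,[560,-110,60]))
print("pred scene",proj(S,p),"side",proj(D,p))
ps=(us-50+86/4,vs-50+279/4);pd=(ud-50+186/4,vd-50+108/4)
print("obs",ps,pd,tri(S,ps,D,pd),p)
# finger tip at f1 : side (351,190)
print([proj(D,[524.5,-128.3,z]) for z in(42,55,62)])
E
```

```text
pred scene (np.float64(268.97503471774405), np.float64(218.339409896886)) side (np.float64(331.81028473754907), np.float64(174.06192251977083))
obs (267.5, 214.75) (332.5, 168.0) (array([ 603.5, -186. ,   62.3]), np.float64(2.8895699815334255)) [ 602.3 -183.4   43.5]
[(np.float64(351.13730253115125), np.float64(195.5052494658519)), (np.float64(351.54821231154483), np.float64(192.03153134074864)), (np.float64(351.772779037962), np.float64(190.13310607790044))]
```

Request:
drive_tool(
  rows=[
    {"dx":0,"dy":0,"dz":3,"wx":0,"wy":0,"wz":0},
    {"dx":-1,"dy":-0.1,"dz":0,"wx":0,"wy":0,"wz":-0.141},
    {"dx":-1,"dy":-0.1,"dz":0,"wx":0,"wy":0,"wz":-0.143},
    {"dx":-1,"dy":-0.1,"dz":0,"wx":0,"wy":0,"wz":-0.143},
    {"dx":-1,"dy":-0.1,"dz":0,"wx":0,"wy":0,"wz":-0.143},
    {"dx":-1,"dy":-0.1,"dz":0,"wx":0,"wy":0,"wz":-0.143},
    {"dx":-1,"dy":-0.1,"dz":0,"wx":0,"wy":0,"wz":-0.143},
    {"dx":-1,"dy":-0.1,"dz":0,"wx":0,"wy":0,"wz":-0.143},
    {"dx":-1,"dy":-0.1,"dz":0,"wx":0,"wy":0,"wz":-0.143},
    {"dx":-1,"dy":-0.1,"dz":0,"wx":0,"wy":0,"wz":-0.143},
    {"dx":-0.8,"dy":-0.1,"dz":0,"wx":0,"wy":0,"wz":-0.143},
    {"dx":0,"dy":0,"dz":0,"wx":0,"wy":0,"wz":-0.143},
  ],
)

```text
clock: 27.3
position: [503.4, -193.5, 73.5]
tcp_rot: [[-0.0, 0.949, -0.316], [-0.0, -0.316, -0.949], [-1.0, -0.0, 0.0]]
contact_force: [0.3, -0.2, -0.3]
gripper_width: 0.002
```

Request:
drive_tool(
  rows=[
    {"dx":0,"dy":0,"dz":-1,"wx":0,"wy":0,"wz":0},
    {"dx":0,"dy":0,"dz":-1,"wx":0,"wy":0,"wz":0},
    {"dx":0,"dy":0,"dz":-1,"wx":0,"wy":0,"wz":0},
    {"dx":0,"dy":0,"dz":0,"wx":0,"wy":0,"wz":0},
    {"dx":0,"dy":0,"dz":0,"wx":0,"wy":0,"wz":0},
  ],
)

```text
clock: 27.8
position: [503.9, -192.9, 42.7]
tcp_rot: [[-0.001, 0.951, -0.309], [0.001, -0.309, -0.951], [-1.0, -0.002, -0.0]]
contact_force: [-0.3, -0.4, 0.2]
gripper_width: 0.004
```

```bash
python3 fp.py | cut -c1-60
```

```text
[ 503.9 -192.9   42.7] tcp board [  -0.2 -111.5] [-0.3 -0.4 
scene 45 -90:133 -87:125 -84:131 -81:148 -78:152 -75:151 -72
side -75 -90:169 -87:143 -84:141 -81:156 -78:153 -75:129 -72
side 40 -90:192 -87:185 -84:178 -81:172 -78:173 -75:163 -72:
```

Request:
drive_tool(
  rows=[
    {"dx":0,"dy":0,"dz":-0.3,"wx":0,"wy":0,"wz":0},
    {"dx":0,"dy":0,"dz":-0.3,"wx":0,"wy":0,"wz":0},
    {"dx":0,"dy":0,"dz":-0.2,"wx":0,"wy":0,"wz":0},
    {"dx":0,"dy":0,"dz":0,"wx":0,"wy":0,"wz":0},
  ],
)

```text
clock: 28.35
position: [504.0, -193.1, 35.0]
tcp_rot: [[-0.001, 0.951, -0.31], [0.0, -0.31, -0.951], [-1.0, -0.001, -0.0]]
contact_force: [0.4, 0.4, -0.0]
gripper_width: 0.005
```

Request:
drive_tool(
  rows=[
    {"dx":0,"dy":0,"dz":-0.2,"wx":0,"wy":0,"wz":0},
    {"dx":0,"dy":0,"dz":-0.2,"wx":0,"wy":0,"wz":0},
    {"dx":0,"dy":0,"dz":0,"wx":0,"wy":0,"wz":0},
  ],
)

```text
clock: 28.65
position: [504.1, -193.1, 31.2]
tcp_rot: [[-0.0, 0.951, -0.31], [0.0, -0.31, -0.951], [-1.0, -0.001, -0.0]]
contact_force: [0.5, 0.1, -0.1]
gripper_width: 0.003
```

Request:
drive_tool(
  rows=[
    {"dx":0,"dy":0,"dz":-0.2,"wx":0,"wy":0,"wz":0},
    {"dx":0,"dy":0,"dz":-0.2,"wx":0,"wy":0,"wz":0},
    {"dx":0.16,"dy":0.48,"dz":0,"wx":0,"wy":0,"wz":0},
    {"dx":0.16,"dy":0.48,"dz":0,"wx":0,"wy":0,"wz":0},
    {"dx":0.16,"dy":0.48,"dz":0,"wx":0,"wy":0,"wz":0},
    {"dx":0.16,"dy":0.48,"dz":0,"wx":0,"wy":0,"wz":0},
    {"dx":0.12,"dy":0.38,"dz":0,"wx":0,"wy":0,"wz":0},
    {"dx":0.12,"dy":0.38,"dz":0,"wx":0,"wy":0,"wz":0},
    {"dx":0.12,"dy":0.38,"dz":0,"wx":0,"wy":0,"wz":0},
    {"dx":0.12,"dy":0.38,"dz":0,"wx":0,"wy":0,"wz":0},
  ],
)

```text
clock: 29.65
position: [515.4, -159.0, 27.6]
tcp_rot: [[-0.0, 0.951, -0.31], [-0.001, -0.31, -0.951], [-1.0, -0.0, 0.001]]
contact_force: [-2.7, -3.6, 0.8]
gripper_width: 0.002
```

Request:
drive_tool(
  rows=[
    {"dx":0.12,"dy":0.38,"dz":0,"wx":0,"wy":0,"wz":0},
    {"dx":0.12,"dy":0.38,"dz":0,"wx":0,"wy":0,"wz":0},
  ],
)

```text
clock: 29.85
position: [517.8, -151.1, 27.5]
tcp_rot: [[-0.0, 0.951, -0.31], [-0.0, -0.31, -0.951], [-1.0, -0.0, 0.0]]
contact_force: [-2.9, -3.3, 1.2]
gripper_width: 0.005
```

```bash
python3 fp.py | cut -c1-260
```

```text
[ 517.8 -151.1   27.5] tcp board [  0.1 -67.5] [-2.9 -3.3  1.2]
scene 45 -90:184 -87:184 -84:184 -81:184 -78:184 -75:183 -72:183 -69:183 -66:177 -63:146 -60:125 -57:118 -54:115 -51:119 -48:120 -45:112 -42:78 -39:94 -36:123 -33:143 -30:157 -27:159 -24:158 -21:159 -18:158 -15:146 -12:129 -9:129 -6:136 -3:156 0:165 3:169 6:17
side -75 -90:220 -87:220 -84:220 -81:220 -78:220 -75:220 -72:220 -69:220 -66:219 -63:217 -60:180 -57:140 -54:137 -51:128 -48:120 -45:101 -42:90 -39:88 -36:89 -33:90 -30:92 -27:111 -24:132 -21:138 -18:138 -15:138 -12:138 -9:138 -6:138 -3:137 0:137 3:138 6:138 9
side 40 -90:216 -87:220 -84:220 -81:220 -78:220 -75:219 -72:219 -69:219 -66:219 -63:219 -60:214 -57:179 -54:148 -51:143 -48:143 -45:138 -42:106 -39:91 -36:89 -33:89 -30:89 -27:92 -24:111 -21:133 -18:142 -15:158 -12:170 -9:170 -6:171 -3:174 0:169 3:169 6:170 9:
```

Request:
drive_tool(
  rows=[
    {"dx":0.155,"dy":0.475,"dz":0,"wx":0,"wy":0,"wz":0},
    {"dx":0.155,"dy":0.475,"dz":0,"wx":0,"wy":0,"wz":0},
    {"dx":0.155,"dy":0.475,"dz":0,"wx":0,"wy":0,"wz":0},
    {"dx":0.155,"dy":0.475,"dz":0,"wx":0,"wy":0,"wz":0},
    {"dx":0.155,"dy":0.475,"dz":0,"wx":0,"wy":0,"wz":0},
    {"dx":0.155,"dy":0.475,"dz":0,"wx":0,"wy":0,"wz":0},
    {"dx":0.155,"dy":0.475,"dz":0,"wx":0,"wy":0,"wz":0},
    {"dx":0.155,"dy":0.475,"dz":0,"wx":0,"wy":0,"wz":0},
    {"dx":0.155,"dy":0.475,"dz":0,"wx":0,"wy":0,"wz":0},
    {"dx":0.155,"dy":0.475,"dz":0,"wx":0,"wy":0,"wz":0},
    {"dx":0.155,"dy":0.475,"dz":0,"wx":0,"wy":0,"wz":0},
    {"dx":0.155,"dy":0.475,"dz":0,"wx":0,"wy":0,"wz":0},
  ],
)

```text
clock: 31.2
position: [536.5, -93.8, 27.4]
tcp_rot: [[-0.0, 0.951, -0.31], [0.0, -0.31, -0.951], [-1.0, -0.0, 0.0]]
contact_force: [-3.8, -2.4, 0.6]
gripper_width: 0.003
```

Request:
drive_tool(
  rows=[
    {"dx":0.09,"dy":0.285,"dz":0,"wx":0,"wy":0,"wz":0},
    {"dx":0.09,"dy":0.285,"dz":0,"wx":0,"wy":0,"wz":0},
    {"dx":0.09,"dy":0.285,"dz":0,"wx":0,"wy":0,"wz":0},
    {"dx":0,"dy":0,"dz":0,"wx":0,"wy":0,"wz":0},
    {"dx":0,"dy":0,"dz":0,"wx":0,"wy":0,"wz":0},
  ],
)

```text
clock: 31.7
position: [539.9, -85.4, 27.9]
tcp_rot: [[0.001, 0.951, -0.31], [0.0, -0.31, -0.951], [-1.0, 0.001, -0.001]]
contact_force: [-0.5, -0.4, 0.6]
gripper_width: 0.009
```

```bash
python3 fp.py | cut -c1-60
```

```text
[539.9 -85.4  27.9] tcp board [0.8 1.8] [-0.5 -0.4  0.6]
scene 45 -90:185 -87:184 -84:184 -81:184 -78:184 -75:184 -72
side -75 -90:218 -87:217 -84:218 -81:219 -78:221 -75:220 -72
side 40 -90:64 -87:37 -84:27 -81:35 -78:60 -75:71 -72:54 -69
```

Request:
drive_tool(
  rows=[
    {"dx":0.06,"dy":0.19,"dz":0,"wx":0,"wy":0,"wz":0},
    {"dx":0.06,"dy":0.19,"dz":0,"wx":0,"wy":0,"wz":0},
    {"dx":0.06,"dy":0.19,"dz":0,"wx":0,"wy":0,"wz":0},
    {"dx":0.06,"dy":0.19,"dz":0,"wx":0,"wy":0,"wz":0},
    {"dx":0.03,"dy":0.095,"dz":0,"wx":0,"wy":0,"wz":0},
  ],
)

```text
clock: 32.35
position: [542.2, -77.0, 27.8]
tcp_rot: [[0.001, 0.951, -0.31], [-0.0, -0.31, -0.951], [-1.0, 0.001, 0.0]]
contact_force: [-1.3, -2.8, 0.9]
gripper_width: 0.006
```

Request:
drive_tool(
  rows=[
    {"dx":0.03,"dy":0.095,"dz":0,"wx":0,"wy":0,"wz":0},
    {"dx":0.03,"dy":0.095,"dz":0,"wx":0,"wy":0,"wz":0},
  ],
)

```text
clock: 32.55
position: [542.7, -75.2, 27.6]
tcp_rot: [[0.0, 0.951, -0.31], [-0.0, -0.31, -0.951], [-1.0, 0.0, 0.0]]
contact_force: [0.1, -2.3, 1.7]
gripper_width: 0.004
```

```bash
python3 fp.py | sed 's/ -90:.* -3:/ -3:/'
```

```text
[542.7 -75.2  27.6] tcp board [ 0.3 12.4] [ 0.1 -2.3  1.7]
scene 45 -3:183 0:183 3:182 6:183 9:183 12:168 15:132 18:125 21:136 24:127 27:117 30:119 33:119 36:101 39:103 42:129 45:150 48:158 51:157 54:153 57:153
side -75 -3:222 0:222 3:222 6:222 9:222 12:222 15:221 18:207 21:155 24:127 27:125 30:125 33:117 36:96 39:91 42:91 45:92 48:98 51:122 54:139 57:141
side 40 -3:222 0:221 3:222 6:221 9:222 12:222 15:222 18:221 21:202 24:156 27:147 30:148 33:148 36:126 39:95 42:91 45:91 48:91 51:100 54:125 57:139
```

Request:
drive_tool(
  rows=[
    {"dx":0.03,"dy":0.095,"dz":0,"wx":0,"wy":0,"wz":0},
    {"dx":0,"dy":0,"dz":0,"wx":0,"wy":0,"wz":0},
  ],
)

```text
clock: 32.9
position: [542.7, -74.2, 27.4]
tcp_rot: [[-0.0, 0.951, -0.31], [0.0, -0.31, -0.951], [-1.0, -0.0, 0.0]]
contact_force: [0.0, -1.8, 0.8]
gripper_width: 0.008
```

Request:
drive_tool(
  rows=[
    {"dx":0.03,"dy":0.095,"dz":0,"wx":0,"wy":0,"wz":0},
    {"dx":0,"dy":0,"dz":0,"wx":0,"wy":0,"wz":0},
  ],
)

```text
clock: 33.1
position: [543.1, -73.2, 27.5]
tcp_rot: [[-0.0, 0.951, -0.31], [0.0, -0.31, -0.951], [-1.0, -0.0, -0.0]]
contact_force: [0.2, -3.1, 0.4]
gripper_width: 0.004
```

Request:
drive_tool(
  rows=[
    {"dx":0.03,"dy":0.095,"dz":0,"wx":0,"wy":0,"wz":0},
    {"dx":0,"dy":0,"dz":0,"wx":0,"wy":0,"wz":0},
  ],
)

```text
clock: 33.3
position: [543.3, -72.2, 27.5]
tcp_rot: [[-0.0, 0.951, -0.31], [0.0, -0.31, -0.951], [-1.0, -0.0, -0.0]]
contact_force: [-0.4, -1.6, 1.3]
gripper_width: 0.0
```

Request:
drive_tool(
  rows=[
    {"dx":0.02,"dy":0.07,"dz":0,"wx":0,"wy":0,"wz":0},
    {"dx":0,"dy":0,"dz":0,"wx":0,"wy":0,"wz":0},
  ],
)

```text
clock: 33.5
position: [543.5, -71.5, 27.4]
tcp_rot: [[-0.0, 0.951, -0.31], [0.0, -0.31, -0.951], [-1.0, -0.0, -0.0]]
contact_force: [-0.6, -2.1, 1.8]
gripper_width: 0.008
```

Request:
drive_tool(
  rows=[
    {"dx":0.02,"dy":0.07,"dz":0,"wx":0,"wy":0,"wz":0},
    {"dx":0,"dy":0,"dz":0,"wx":0,"wy":0,"wz":0},
  ],
)

```text
clock: 33.7
position: [543.7, -71.0, 27.5]
tcp_rot: [[-0.0, 0.951, -0.31], [-0.0, -0.31, -0.951], [-1.0, -0.0, 0.0]]
contact_force: [-0.0, -2.6, -0.0]
gripper_width: 0.003
```

Request:
drive_tool(
  rows=[
    {"dx":0.02,"dy":0.07,"dz":0,"wx":0,"wy":0,"wz":0},
    {"dx":0,"dy":0,"dz":0,"wx":0,"wy":0,"wz":0},
  ],
)

```text
clock: 33.9
position: [543.8, -70.7, 27.5]
tcp_rot: [[-0.0, 0.951, -0.31], [-0.001, -0.31, -0.951], [-1.0, -0.0, 0.001]]
contact_force: [-1.3, -5.6, 0.5]
gripper_width: 0.008
```

Request:
drive_tool(
  rows=[
    {"dx":0.02,"dy":0.05,"dz":0,"wx":0,"wy":0,"wz":0},
    {"dx":0,"dy":0,"dz":0,"wx":0,"wy":0,"wz":0},
  ],
)

```text
clock: 34.1
position: [543.9, -70.6, 27.5]
tcp_rot: [[-0.001, 0.951, -0.31], [-0.001, -0.31, -0.951], [-1.0, -0.0, 0.001]]
contact_force: [-2.7, -7.4, 0.9]
gripper_width: 0.005
```

Request:
drive_tool(
  rows=[
    {"dx":0.02,"dy":0.05,"dz":0,"wx":0,"wy":0,"wz":0},
    {"dx":0,"dy":0,"dz":0,"wx":0,"wy":0,"wz":0},
  ],
)

```text
clock: 34.3
position: [543.9, -70.5, 27.5]
tcp_rot: [[-0.001, 0.951, -0.31], [-0.002, -0.31, -0.951], [-1.0, -0.0, 0.002]]
contact_force: [-4.1, -9.0, 2.0]
gripper_width: 0.001
```

```bash
python3 fp.py | sed 's/ -90:.* -3:/ -3:/'
```

```text
[543.9 -70.5  27.5] tcp board [-0.1 17.3] [-4.1 -9.   2. ]
scene 45 -3:183 0:183 3:183 6:183 9:183 12:183 15:182 18:159 21:126 24:125 27:124 30:114 33:114 36:116 39:116 42:99 45:115 48:138 51:153 54:155 57:155
side -75 -3:222 0:222 3:222 6:222 9:222 12:222 15:222 18:222 21:220 24:182 27:137 30:125 33:126 36:124 39:107 42:92 45:91 48:92 51:93 54:109 57:134
side 40 -3:216 0:222 3:221 6:222 9:222 12:222 15:222 18:222 21:222 24:218 27:172 30:145 33:147 36:148 39:146 42:108 45:92 48:91 51:91 54:94 57:112
```

Force rose from about 3 N to 10 N while the tool hardly moved, so the fence is against the disc. I'll back off, lift clear and check.

Request:
drive_tool(
  rows=[
    {"dx":-0.05,"dy":-0.15,"dz":0,"wx":0,"wy":0,"wz":0},
    {"dx":-0.16,"dy":-0.48,"dz":0,"wx":0,"wy":0,"wz":0},
    {"dx":-0.31,"dy":-0.95,"dz":0,"wx":0,"wy":0,"wz":0},
    {"dx":-0.31,"dy":-0.95,"dz":0,"wx":0,"wy":0,"wz":0},
    {"dx":-0.31,"dy":-0.95,"dz":3,"wx":0,"wy":0,"wz":0},
    {"dx":-1.2,"dy":-3.5,"dz":3,"wx":0,"wy":0,"wz":0},
    {"dx":-1.2,"dy":-3.5,"dz":3,"wx":0,"wy":0,"wz":0},
    {"dx":-1.2,"dy":-3.5,"dz":2,"wx":0,"wy":0,"wz":0},
    {"dx":-1,"dy":-3,"dz":0,"wx":0,"wy":0,"wz":0},
    {"dx":0,"dy":0,"dz":0,"wx":0,"wy":0,"wz":0},
    {"dx":0,"dy":0,"dz":0,"wx":0,"wy":0,"wz":0},
  ],
)

```text
clock: 35.55
position: [486.4, -239.8, 137.4]
tcp_rot: [[-0.0, 0.95, -0.312], [0.001, -0.312, -0.95], [-1.0, -0.0, -0.001]]
contact_force: [0.6, 0.8, -0.9]
gripper_width: 0.0
```

```bash
python3 fp.py | sed 's/ -90:.* -3:/ -3:/'; python3 - <<'E'
from station import r
from h import *
t=[]
for n in("side","scene"):
    a=r.snapshot(n);u,v=map(int,proj(a,[550,-50,60]));t.append(cv2.resize(a["image"][v-50:v+50,u-50:u+50],(400,400),interpolation=cv2.INTER_CUBIC))
    print(n,u-50,v-50,"pin top pred",proj(a,[561,-26.3,94]),"if 17mm high",proj(a,[561,-26.3,111]))
cv2.imwrite("pics/end.png",np.hstack(t)[:,:,::-1])
E
```

```text
[ 486.4 -239.8  137.4] tcp board [  -2.2 -161.6] [ 0.6  0.8 -0.9]
scene 45 -3:184 0:183 3:183 6:184 9:183 12:184 15:184 18:184 21:184 24:183 27:175 30:179 33:182 36:182 39:172 42:124 45:125 48:155 51:180 54:183 57:180
side -75 -3:136 0:136 3:135 6:135 9:135 12:136 15:136 18:140 21:147 24:152 27:178 30:206 33:217 36:202 39:130 42:90 45:88 48:88 51:90 54:109 57:136
side 40 -3:218 0:218 3:218 6:218 9:218 12:218 15:218 18:218 21:218 24:216 27:211 30:213 33:214 36:215 39:199 42:123 45:90 48:87 51:88 54:92 57:111
side 281 157 pin top pred (np.float64(323.9668443075458), np.float64(203.35677050129974)) if 17mm high (np.float64(324.1820265270048), np.float64(198.42561546455275))
scene 270 138 pin top pred (np.float64(330.8696311064373), np.float64(181.8509401400908)) if 17mm high (np.float64(331.03645823883636), np.float64(177.15166637334127))
```

View pics/end.png

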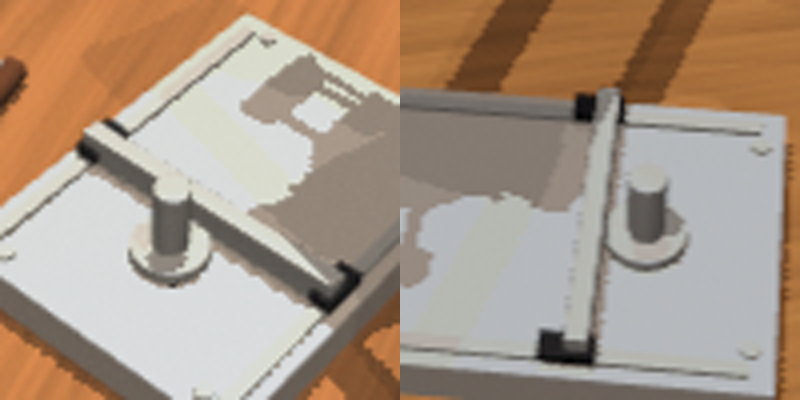

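The pin-top pixels, side (324, 204) and scene (332, 183), match the fully seated prediction. The fence touches the disc, so I'm handing in.

```bash
python3 -c "
from station import r
print(r.hand_in(), r.get_obs()['clock'])"
```

```text
the job is handed in; nothing more can be done
the job is handed in; nothing more can be done
```

The pin is in the socket and the fence rests against its disc. I handed the job in after about 36 s of the 67 s allowed; `r.hand_in()` reports no verdict.

**Pin:** I lifted it from its stand and lowered it over the hole, which three camera views put about 6 mm from the opening's centre. The shank went in on the first try with almost no resistance. It stopped after the full depth at about 10 N, and I let go there. No search by feel was needed.

**Fence:** I pushed it with closed fingers at about 3–4 N. The force rose to about 10 N and the tool all but stopped, which is the fence meeting the disc. I then backed off and lifted clear.

**Last checks:** In both views the top of the pin is within about 1.5 px of where a fully home pin should be; 17 mm high would be about 5 px off. The fence's face measured about 40 mm along the board, against about 39 mm expected. I did not re-measure the bowl, jar and scraper; the arm worked only over the board, well away from them.

**What disagreed:** With the jaws closed, the fingertips showed about 19 mm higher in the pictures than the reported TCP. My first tries at the fence (two closed-finger pushes, one with the fingers open, one grasp and a push at the end shoe) therefore passed over the bar without touching it. I found this by triangulating the tip, then went lower. The likely effect is that the pin was held near the top of its post, which did no harm.

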